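# Pack turned mill bodies and scan the job in and out

### The arm

A 6-joint arm with a two-finger parallel gripper is mounted at the origin on the work surface. World frame = base frame: x ahead of the robot, y to its left, z up, the work surface at z = 0. Lengths are in m, angles in rad, forces in N, time in s.
With the tool pointing down it reaches from about 0.25 to 0.775 m from the base axis. Payload 4 kg.
Tool frame: the origin (TCP) lies at the centre of the arm's flange, where the gripper is bolted on; the fingertips stand 173 mm ahead of it and the grasp point (between the pads) lies 155 mm ahead of it; z points along the fingers, y is the direction in which the jaws open and shut (so a half turn about z gives the same grasp; the last joint's range is limited). The gripper opens to 85 mm and grips with 20 to 120 N. Pads are 22 mm wide; open, the fingers measure 114 mm over their backs; the gripper's body (76 mm by 85 mm) begins 54 mm behind the grasp point. The pads swing forward as they close: fully open they stand 13 mm farther back than shut.
Start: joints at [-1.248, 0.087, 1.371, -0, 1.684, -0.103], TCP at [0.227, -0.501, 0.405] pointing down, gripper open.
Joint ranges: [-3.1, 3.1], [-0.76, 2.03], [0.27, 2.55], [-1.08, 4.22], [0.17, 2.65], [-2.57, 2.57]. Speed limits (rad/s): [2.79, 2.79, 3.14, 3.14, 3.14, 3.14].

### API

Orientations are given as [roll, pitch, yaw] about the fixed x, y, z axes, in that order (R = Rz(yaw) Ry(pitch) Rx(roll)).
In Python, from cell import manip, camera, sign_off, cut_out gives the robot as it stands.
- The arm moves only by the shell command python3 -m creep 'ROWS' [FORCE]. ROWS is JSON, a list of rows, each an object with "dp": the shift along the tool's x, y, z in m, a list of three; "turn": the turn about the tool's z in rad; "hand": the closure, from -1 (fully open) to 1 (shut). A call has 1 to 12 rows; each row shifts and turns the pose as measured when the row begins, along the tool's axes as they then stand; what a row does not reach is not made up. A row lasts 1/12 s, in which the tool goes at most 41.7 mm and 7.16 degrees, less where a joint would pass 70% of its speed; a pose out of reach is approached as far as the arm can. A call is refused whole if a number of a shift passes 0.0417 or a number of a turn 0.125, either way. A call with a gripper value outside its range is refused whole. The fingers move at their own pace and stop on an object; FORCE is the grip in N (left out, the last holds). Time passes only in rows, so rows that do not move let the fingers close. It gives the time, the measured TCP pose, the force and the opening at its end, in the units of the state.
- manip.get_state(): the state, without advancing time (a new reading comes with each control period).
- camera(name): name is "scene" or "top" or "wrist"; returns a dict with "image" (384x512x3 uint8, blue, green, red), "depth" (384x512 float32, m along the optical axis (not along the pixel's ray), 0 where there is no reading), "mtx" (3x3 intrinsics, pixels), "world_from_camera" (4x4, takes a point from camera to world coordinates); the wrist camera has in their place "tool_from_camera" (4x4, takes a point from camera to tool coordinates, whose origin is the TCP and whose axes are the flange's). Camera axes: x right, y down, z forward; pixel columns grow to the right and rows downward; lengths in m; the calibration is good to about 2 mm. A picture is of the moment at which its call begins: read the wrist's pose just before it.
- sign_off(): hands the job in, once; it reports no verdict.
Trained networks look in the newest picture that a camera, given by its name, has taken for a name from the list of things; names that differ only in an ending like _2 or _b are one class to them, and where a whole thing is asked for, a point or a joint stands for the part that bears it (a point fixed in the world has none). Each returns a list of dicts, best first, with "p" (0 to 1); they miss things now and then, are a little off and sometimes report something else, mostly with a low value. They report only what shows in the picture. A call takes as long as a camera call. They do not tell look-alikes from the thing itself.
- cut_out(label, camera): "region" (384x512 bool, what is visible of it) and "point" ([column, row] in pixels, amid what is visible of it).
The state is a dict: "t": time; "q": joint angles; "joint_velocities": joint speeds; "tau": joint torques, N m; "position": TCP position; "orientation": TCP orientation; "ft_force": force on the tool from outside, world axes, zero at the start; "moment": the same for the moment, N m; "opening": finger opening in m.
Only numpy, scipy, OpenCV 4.12 (cv2) and the standard library are available. Lean on these libraries where they do the work, as an engineer would, in place of code of your own. Each camera call takes 0.05 s, during which the arm holds its last target.

### The job

First take the hand scanner from its rest, aim it at the bar code on the job card and hold it steady for two seconds, and put it back; then lift the lid off the wooden transit box, set it down on the bench, and stand every turned pepper-mill body, foot down, in a bore of its own in the box. Close the box with its lid again, properly seated, and then scan the bar code on the closed lid in the same way and put the scanner back in its rest. Leave everything else on the bench where it is.

Things in the scene. Friction and masses are not known exactly. Their poses are not given: they have to be found in the camera images.
- scanner_c (a point): Hand-held bar-code scanner, grey plastic, hockey-stick shape: straight handle 150 long (x) x 34 wide (y) x 30 high (z), and at its +x end a head 66 long x 50 wide x 30 thick, bent 50 degrees down. This point is the handle's centre; x points to the head, z up. 0.17 kg, balancing about 25 mm ahead of this point. It starts level in its rest.
- scan_head: The scanner's reading window, fixed to it: origin at the window's centre, 110 mm ahead of the handle's centre (scanner x) and 50 mm below it; its x axis is the line of sight, 50 degrees below the handle's direction. Always on; reads a code within 20 mm of the line of sight, 50 to 220 mm from the window, seen less than 60 degrees from square on, while held still.
- dock_seat (a point): Scanner rest, black, fixed: base 128 x 76 x 10 and two forks, each 20 long, 46 mm either side of the middle along x (72 mm open between for fingers). This point: the middle, at the fork floors that carry the handle's underside, 62 above the bench; x is where the scanner's head points, hanging in front of the +x fork. Fork cheeks are 44 mm apart inside, 13 high. Seated handle centre: 15 mm above.
- card: Job card on a small clipboard, fixed flat on the bench: 170 (x) x 120 (y) x 4. Origin at the centre of its underside; steel clip at the +x end.
- card_code (a point): Centre of the bar-code label (70 x 46) in the middle of the job card, on its upper face; z is the outward normal.
- box: Transit box, medium-brown plywood, fixed to the bench: outside 112 (x) x 290 (y), rim 46 above the bench, walls 8, floor 8; inside it a light bored board with its top 34 above the bench. Origin at the centre of the underside.
- bore0 (a point): Centre of a bore's mouth in the box's board: bore 60 diameter, 26 deep, down to the box floor (a mill body stands with its underside 8 above the bench); four bores in a row along the box's y, 66 apart. A mill body in it rises 42 above the rim; neighbouring mill shafts stand 26 mm apart, with nothing on the box's x sides above the rim.
- bore1 (a point): Centre of a bore's mouth in the box's board: bore 60 diameter, 26 deep, down to the box floor (a mill body stands with its underside 8 above the bench); four bores in a row along the box's y, 66 apart. A mill body in it rises 42 above the rim; neighbouring mill shafts stand 26 mm apart, with nothing on the box's x sides above the rim.
- bore2 (a point): Centre of a bore's mouth in the box's board: bore 60 diameter, 26 deep, down to the box floor (a mill body stands with its underside 8 above the bench); four bores in a row along the box's y, 66 apart. A mill body in it rises 42 above the rim; neighbouring mill shafts stand 26 mm apart, with nothing on the box's x sides above the rim.
- bore3 (a point): Centre of a bore's mouth in the box's board: bore 60 diameter, 26 deep, down to the box floor (a mill body stands with its underside 8 above the bench); four bores in a row along the box's y, 66 apart. A mill body in it rises 42 above the rim; neighbouring mill shafts stand 26 mm apart, with nothing on the box's x sides above the rim.
- rim (a point): Centre of the box's open mouth, at rim height (46 above the bench).
- lid_knob (a point): Loose deep lid (hood) of the box, light plywood, 116 (x) x 294 (y), 56 deep outside; a batten inside each short end stands 8 below its edge and fits inside the rim with 4 mm play. Dark knob in the middle, 30 diameter, 36 high. This point: on the knob's axis, 24 above the lid's top face; 126 above the bench when seated on the box, 88 when the lid stands on the bench. Either way round fits. 0.35 kg. Starts on the box.
- lid_code (a point): Centre of the bar-code label (70 x 46) on the lid's top face, 80 mm from the knob along the lid's +y; z is the outward normal.
- mill0_c (a point): Turned dark-wood pepper-mill body, standing upright: 80 high, shaft 40 diameter, heavier foot 52 diameter in the lowest 18. This point is its centre, 40 above its underside; z up. About 0.17 kg. Two to four of the four are present.
- mill1_c (a point): Turned dark-wood pepper-mill body, standing upright: 80 high, shaft 40 diameter, heavier foot 52 diameter in the lowest 18. This point is its centre, 40 above its underside; z up. About 0.17 kg. Two to four of the four are present.
- mill2_c (a point): Turned dark-wood pepper-mill body, standing upright: 80 high, shaft 40 diameter, heavier foot 52 diameter in the lowest 18. This point is its centre, 40 above its underside; z up. About 0.17 kg. Two to four of the four are present.
- mill3_c (a point): Turned dark-wood pepper-mill body, standing upright: 80 high, shaft 40 diameter, heavier foot 52 diameter in the lowest 18. This point is its centre, 40 above its underside; z up. About 0.17 kg. Two to four of the four are present.
- glue: Bystander: white glue bottle, 52 diameter, 125 high, origin at the centre of its underside.
- tin: Bystander: plain steel tin, 64 diameter, 70 high, origin at the centre of its underside.
- hammer: Bystander: hammer 250 long lying along its x, origin near its middle.
- brush: Bystander: brush 190 long lying along its x, origin near its middle.
- blank: Bystander: square wooden blank 55 (x) x 160 (y) x 55 high, origin at the centre of its underside.
- mug: Bystander: blue mug, 76 diameter, 90 high, handle at +y, origin at the centre of its underside.
- driver: Bystander: screwdriver 200 long lying along its x, origin near its middle.
Not all that is in view belongs to the job. There is more than one size of the part that bears scanner_c; the job needs the middle-sized.

How it is judged:
On the way, in this order (a step that is already met when the one before it is completed fails the run):
1. the scanner is aimed at the job card's bar code and held steady for 1.5 s (x of card_code in the frame of scan_head between 0.05 and 0.22 m and y of card_code in the frame of scan_head between -0.02 and 0.02 m and z of card_code in the frame of scan_head between -0.02 and 0.02 m and angle between the x axis of scan_head and the z axis of card_code, either way round below 1.05 rad and linear speed of scan_head below 0.03 m/s and angular speed of scan_head below 0.15 rad/s), for 1.5 s.
2. the lid stands level on the bench, edge down, off the box, and is released (height (world z) of lid_knob below 0.095 m and angle between lid_knob's own z axis and vertical below 0.05 rad and contact force between the fingers and lid below 0.1 N), for 0.3 s.
3. every mill body stands foot down in a bore ((horizontal distance between mill0_c and bore0 below 0.01 m or horizontal distance between mill0_c and bore1 below 0.01 m or horizontal distance between mill0_c and bore2 below 0.01 m or horizontal distance between mill0_c and bore3 below 0.01 m) and z of each of mill0_c, mill1_c, mill2_c, mill3_c in the frame of box below 0.055 m and angle between each of mill0_c, mill1_c, mill2_c, mill3_c's own z axis and vertical below 0.15 rad and (horizontal distance between mill1_c and bore0 below 0.01 m or horizontal distance between mill1_c and bore1 below 0.01 m or horizontal distance between mill1_c and bore2 below 0.01 m or horizontal distance between mill1_c and bore3 below 0.01 m) and (horizontal distance between mill2_c and bore0 below 0.01 m or horizontal distance between mill2_c and bore1 below 0.01 m or horizontal distance between mill2_c and bore2 below 0.01 m or horizontal distance between mill2_c and bore3 below 0.01 m) and (horizontal distance between mill3_c and bore0 below 0.01 m or horizontal distance between mill3_c and bore1 below 0.01 m or horizontal distance between mill3_c and bore2 below 0.01 m or horizontal distance between mill3_c and bore3 below 0.01 m)), for 0.3 s.
4. the lid is seated on the box again and released (all of step 3 and z of lid_knob in the frame of box below 0.13 m and horizontal distance between lid_knob and rim below 0.012 m and angle between the y axis of lid_knob and the y axis of box, either way round below 0.09 rad and angle between lid_knob's own z axis and vertical below 0.05 rad and contact force between the fingers and lid below 0.1 N), for 0.3 s.
5. with the box closed, the scanner is aimed at the lid's bar code and held steady for 1.5 s (z of lid_knob in the frame of box below 0.13 m and horizontal distance between lid_knob and rim below 0.012 m and angle between the y axis of lid_knob and the y axis of box, either way round below 0.09 rad and angle between lid_knob's own z axis and vertical below 0.05 rad and x of lid_code in the frame of scan_head between 0.05 and 0.22 m and y of lid_code in the frame of scan_head between -0.02 and 0.02 m and z of lid_code in the frame of scan_head between -0.02 and 0.02 m and angle between the x axis of scan_head and the z axis of lid_code, either way round below 1.05 rad and linear speed of scan_head below 0.03 m/s and angular speed of scan_head below 0.15 rad/s), for 1.5 s.
At the end, for the whole second after the job is handed in: Every mill body present stands upright, foot down, in a bore (10 mm from its axis, fully down to 7 mm); the lid is seated on the box (centred to 12 mm, square to 5 degrees, battens inside the rim); the scanner lies level in its rest, head forwards, within 20 mm of the middle (all of step 3 and z of lid_knob in the frame of box below 0.13 m and horizontal distance between lid_knob and rim below 0.012 m and angle between the y axis of lid_knob and the y axis of box, either way round below 0.09 rad and angle between lid_knob's own z axis and vertical below 0.05 rad and horizontal distance between scanner_c and dock_seat below 0.02 m and z of scanner_c in the frame of dock_seat between 0.009 and 0.021 m and x of scan_head in the frame of dock_seat above 0.08 m and angle between scanner_c's own z axis and vertical below 0.08 rad); the robot touches nothing.
It fails at once if a bystander (glue bottle, tin, hammer, brush, square blank, mug or screwdriver) is pushed more than 30 mm from its place (distance of any of glue, tin, hammer, brush, blank, mug, driver from where it was at the start of the episode above 0.03 m).
Of mill0, mill1, mill2, mill3 only 2 to 4 are there at a start; the rules pass over those that are not, and their reading is None.
At some moment in a run one of mill0, mill1, mill2, mill3 may be knocked a few centimetres aside while the robot is not near it.
It also fails if it takes over 210 s, if anything falls off the work surface, if the arm or the gripper's body presses on something with over 40 N, if the wrist force passes 120 N, or if a joint passes its speed limit or range.

## Working session

There is one attempt and no reset: what is moved stays moved. The work goes in short steps, Python scripts to look and compute and a shell command to move; the robot and the scene stay as the last step left them, time stands still between calls to the robot, and variables do not carry over. Pictures are saved under pics/ and viewed, and the job is handed in when it is done.

```bash
ls; mkdir -p pics
cat > h.py <<'E'
import numpy as np, cv2
from cell import manip, camera, sign_off, cut_out
from scipy.spatial.transform import Rotation as R
def cam(name):
    s=manip.get_state(); c=camera(name)
    if name=="wrist":
        T=np.eye(4); T[:3,:3]=R.from_euler('xyz',s['orientation']).as_matrix(); T[:3,3]=s['position']
        c["world_from_camera"]=T@c["tool_from_camera"]
    return c
def cloud(c):
    d=c["depth"]; v,u=np.mgrid[:384,:512]; K=c["mtx"]
    p=np.stack([(u-K[0,2])/K[0,0]*d,(v-K[1,2])/K[1,1]*d,d],-1)
    T=c["world_from_camera"]; w=p@T[:3,:3].T+T[:3,3]; w[d<=0]=np.nan
    return w
E
python3 - <<'E'
from h import *
s=manip.get_state(); print({k:np.round(v,3) for k,v in s.items()})
for n in("scene","top","wrist"):
    c=cam(n); cv2.imwrite(f"pics/{n}0.png",c["image"]); print(n,c["mtx"].round(1).tolist(),c["world_from_camera"].round(3).tolist())
E
```

```text
pics
{'t': np.float64(0.0), 'q': array([-1.248,  0.088,  1.372, -0.   ,  1.684, -0.103]), 'joint_velocities': array([-0.   , -0.   , -0.001,  0.001, -0.001, -0.001]), 'tau': array([-0.0000e+00, -3.5187e+01, -3.1327e+01, -1.0000e-03,  1.1000e-02,
        0.0000e+00]), 'position': array([ 0.227, -0.501,  0.404]), 'orientation': array([-3.139, -0.   ,  0.426]), 'ft_force': array([ 0.958, -1.688,  0.122]), 'moment': array([-0.009, -0.024,  0.019]), 'opening': np.float64(0.085)}
scene [[373.2, 0.0, 259.7], [0.0, 373.2, 189.4], [0.0, 0.0, 1.0]] [[0.069, 0.58, -0.812, 1.51], [0.997, -0.06, 0.042, 0.004], [-0.024, -0.813, -0.582, 0.803], [0.0, 0.0, 0.0, 1.0]]
top [[365.1, 0.0, 261.7], [0.0, 365.1, 190.0], [0.0, 0.0, 1.0]] [[-0.005, -0.998, 0.062, 0.433], [-1.0, 0.004, -0.005, 0.07], [0.005, -0.062, -0.998, 1.641], [0.0, 0.0, 0.0, 1.0]]
wrist [[332.9, 0.0, 259.7], [0.0, 332.9, 188.7], [0.0, 0.0, 1.0]] [[0.412, -0.868, -0.278, 0.298], [-0.911, -0.393, -0.124, -0.469], [-0.002, 0.304, -0.953, 0.373], [0.0, 0.0, 0.0, 1.0]]
```

View pics/scene0.png

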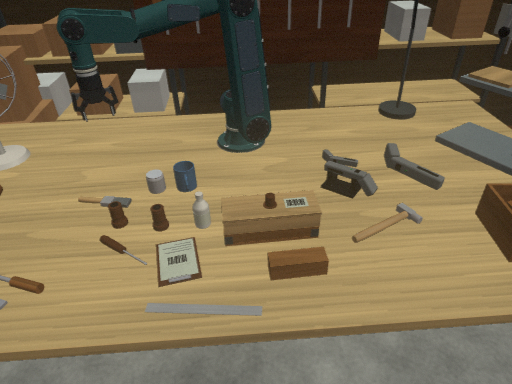

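View pics/top0.png

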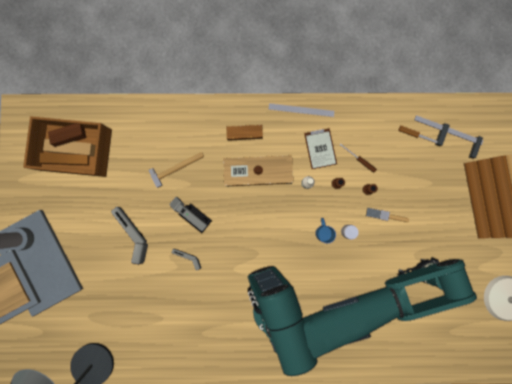

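Run:
```python
from h import *
for n in("top","scene"):
    c=cam(n); w=cloud(c)
    for l in "scanner_c dock_seat card box lid_knob mill0_c glue tin hammer brush blank mug driver".split():
        try: r=cut_out(l,n)
        except Exception as e: print(n,l,e); continue
        for d in r[:6]:
            m=d["region"]&np.isfinite(w[...,2])
            if m.sum()==0: continue
            q=w[m]
            print(n,l,round(d["p"],2),np.round(d["point"]).tolist(),int(m.sum()),"med",np.median(q,0).round(3),"lo",np.percentile(q,2,0).round(3),"hi",np.percentile(q,98,0).round(3))
```

```text
top scanner_c 0.72 [134.0, 239.0] 876 med [0.331 0.612 0.05 ] lo [ 0.218  0.57  -0.004] hi [0.449 0.705 0.075]
top scanner_c 0.61 [186.0, 217.0] 383 med [0.43  0.378 0.09 ] lo [0.366 0.305 0.05 ] hi [0.491 0.453 0.098]
top scanner_c 0.5 [190.0, 258.0] 177 med [0.238 0.372 0.031] lo [0.195 0.338 0.01 ] hi [0.269 0.447 0.044]
top dock_seat 0.7 [197.0, 217.0] 261 med [0.412 0.341 0.011] lo [ 0.349  0.292 -0.001] hi [0.47  0.408 0.083]
top card 0.71 [320.0, 147.0] 1007 med [ 0.721 -0.203  0.005] lo [ 0.643 -0.267 -0.004] hi [ 0.802 -0.14   0.014]
top card 0.24 [350.0, 232.0] 206 med [ 0.35  -0.312  0.068] lo [ 0.32  -0.345  0.011] hi [ 0.378 -0.289  0.076]
top box 0.62 [253.0, 187.0] 13 med [0.557 0.095 0.025] lo [0.555 0.07  0.012] hi [0.558 0.121 0.043]
top lid_knob 0.91 [257.0, 168.0] 1874 med [0.611 0.077 0.103] lo [ 0.556 -0.062  0.094] hi [0.669 0.219 0.132]
top lid_knob 0.62 [369.0, 188.0] 122 med [ 0.531 -0.405  0.074] lo [ 0.511 -0.428  0.002] hi [ 0.551 -0.391  0.087]
top lid_knob 0.37 [186.0, 214.0] 379 med [0.43  0.378 0.09 ] lo [0.369 0.307 0.045] hi [0.491 0.449 0.098]
top 
[... 2883 characters left out ...]
hi [0.703 0.556 0.029]
scene hammer 0.34 [107.0, 200.0] 351 med [ 0.42  -0.485  0.018] lo [ 0.4   -0.584  0.003] hi [ 0.455 -0.404  0.023]
scene brush 0.75 [106.0, 199.0] 351 med [ 0.42  -0.487  0.018] lo [ 0.397 -0.586  0.002] hi [ 0.454 -0.404  0.023]
scene blank 0.56 [296.0, 264.0] 1614 med [0.814 0.137 0.054] lo [0.766 0.06  0.005] hi [0.823 0.214 0.058]
scene mug 0.98 [183.0, 176.0] 589 med [ 0.368 -0.211  0.061] lo [ 0.302 -0.249  0.001] hi [ 0.41  -0.176  0.091]
scene driver 0.75 [113.0, 244.0] 306 med [ 0.662 -0.4    0.021] lo [ 0.604 -0.449  0.   ] hi [ 0.733 -0.302  0.028]
scene driver 0.23 [272.0, 236.0] 1041 med [0.67  0.077 0.024] lo [ 0.664 -0.061  0.002] hi [0.677 0.216 0.046]
```

Run:
```python
from h import *
c=cam("scene")["image"]; t=cam("top")["image"]
a=cv2.resize(c[130:220,290:460],(800,424),interpolation=cv2.INTER_CUBIC)
cv2.imwrite("pics/crop1.png",a)
b=cv2.resize(c[180:300,60:220],(800,600),interpolation=cv2.INTER_CUBIC)
cv2.imwrite("pics/crop2.png",b)
d=cv2.resize(t[130:280,90:410],(800,375),interpolation=cv2.INTER_CUBIC)
cv2.imwrite("pics/crop3.png",d)
```

```text
(no output)
```

View pics/crop1.png

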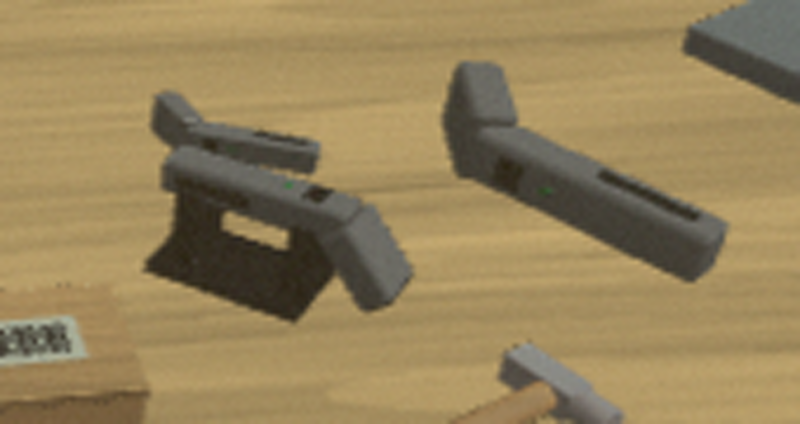

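View pics/crop2.png

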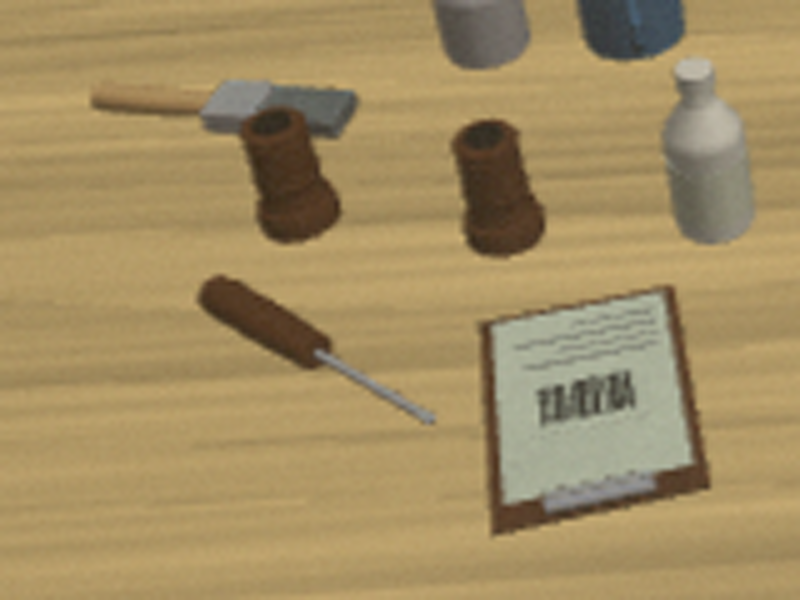

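View pics/crop3.png

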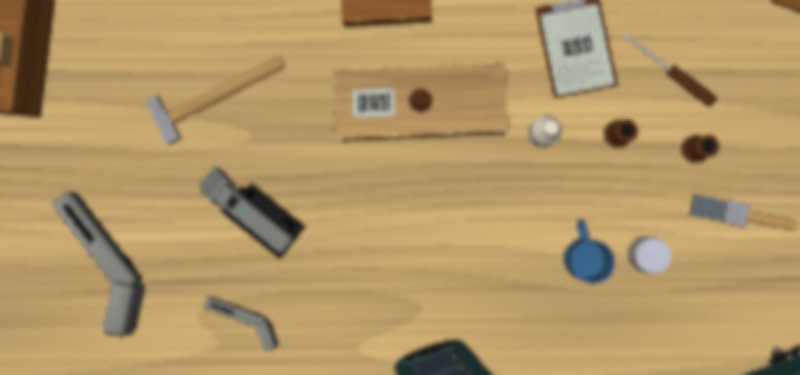

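The crops show three scanners in the scene picture. The small one is at (337,157), the large one at (411,171), and the one in the rest is at (356,174). The one in the rest fits: it is middle-sized and lies level with its head forwards. Two mill bodies stand foot down, at (118,216) and (160,217). The card code is at (178,262) and the lid code at (295,203). Next I fit the poses.

Run:
```python
from h import *
def rect(q):
    r=cv2.minAreaRect((q[:,:2]*1000).astype(np.float32)); return np.round(r[0],1),np.round(r[1],1),round(r[2],1)
for n in("top","scene"):
    c=cam(n); w=cloud(c)
    X,Y,Z=w[...,0],w[...,1],w[...,2]
    h=(Z>.082)&(Z<.1)&(X>.34)&(X<.52)&(Y>.27)&(Y<.48)
    q=w[h]; print(n,"scanner top",h.sum(),rect(q),np.median(q[:,2]).round(4))
    l=(Z>.094)&(Z<.11)&(X>.54)&(X<.7)&(Y>-.1)&(Y<.25); q=w[l]; print("lid",rect(q),np.median(q[:,2]).round(4), q.mean(0).round(4))
    k=(Z>.128)&(X>.54)&(X<.7)&(Y>-.1)&(Y<.25); print("knob",w[k].mean(0).round(4),k.sum())
    r=cut_out("card",n)[0]; q=w[r["region"]]; print("card",rect(q[np.isfinite(q[:,0])]),np.nanmean(q,0).round(4))
    for (x,y) in((.57,-.272),(.535,-.41)):
        m=(np.hypot(X-x,Y-y)<.045)&(Z>.05); print("mill",w[m].mean(0).round(4), rect(w[m]),m.sum())
    for (x,y) in((.57,-.135),):
        m=(np.hypot(X-x,Y-y)<.05)&(Z>.02); print("glue",rect(w[m]),m.sum())
```

```text
top scanner top 302 (array([416.4, 369.1]), array([161.7,  41. ]), 50.1) 0.091
lid (array([613.4,  79.1]), array([116.7, 294. ]), 2.2) 0.1025 [0.6127 0.0791 0.1025]
knob [0.613  0.0781 0.138 ] 40
card (array([ 719.8, -204.7]), array([173.2, 127.5]), 11.9) [ 0.7194 -0.2039  0.0053]
mill [ 0.5626 -0.273   0.077 ] (array([ 562.3, -274. ]), array([36.4, 38.4]), 89.4) 81
mill [ 0.5352 -0.411   0.0779] (array([ 535.7, -413.2]), array([38.2, 40.1]), 79.9) 85
glue (array([ 564.6, -137.5]), array([48.7, 50.1]), 44.9) 130
scene scanner top 320 (array([420.5, 367.4]), array([155.7,  47.4]), 48.9) 0.091
lid (array([614.9,  78.2]), array([122.7, 294.2]), 2.0) 0.1027 [0.6229 0.0767 0.1026]
knob [0.6195 0.0779 0.1367] 67
card (array([ 721. , -206.2]), array([180.4, 122.8]), 11.0) [ 0.7312 -0.2037  0.0057]
mill [ 0.573  -0.2737  0.072 ] (array([ 567.4, -275.1]), array([39.3, 39.1]), 67.3) 173
mill [ 0.5451 -0.4112  0.0717] (array([ 539.5, -413.8]), array([38.2, 40.2]), 67.7) 172
glue (array([ 575. , -139.4]), array([50.3, 39.2]), 73.7) 435
```

```bash
python3 -m creep '[{"dp":[0,0,0],"turn":-0.112,"hand":-1},{"dp":[0,0,0],"turn":-0.112,"hand":-1},{"dp":[0,0,0],"turn":-0.112,"hand":-1},{"dp":[0,0,0],"turn":-0.112,"hand":-1},{"dp":[0.035,-0.018,0],"turn":0,"hand":-1},{"dp":[0.035,-0.018,0],"turn":0,"hand":-1},{"dp":[0.035,-0.018,0],"turn":0,"hand":-1},{"dp":[0.035,-0.018,0],"turn":0,"hand":-1},{"dp":[0.035,-0.018,0],"turn":0,"hand":-1},{"dp":[0.035,-0.018,0],"turn":0,"hand":-1},{"dp":[0.035,-0.018,0],"turn":0,"hand":-1},{"dp":[0.035,-0.018,0],"turn":0,"hand":-1}]'
```

```text
t: 2.85
position: [0.29, -0.1879, 0.4006]
orientation: [-3.139, -0.002, 0.883]
ft_force: [1.3, 0.8, 0.7]
opening: 0.0856
```

```bash
python3 -m creep '[{"dp":[0.035,-0.0175,0],"turn":0,"hand":-1},{"dp":[0.035,-0.0175,0],"turn":0,"hand":-1},{"dp":[0.035,-0.0175,0],"turn":0,"hand":-1},{"dp":[0.035,-0.0175,0],"turn":0,"hand":-1},{"dp":[0.035,-0.0175,0],"turn":0,"hand":-1},{"dp":[0.035,-0.0175,0],"turn":0,"hand":-1},{"dp":[0.035,-0.0175,0],"turn":0,"hand":-1},{"dp":[0.035,-0.0175,0],"turn":0,"hand":-1},{"dp":[0.035,-0.0175,0],"turn":0,"hand":-1},{"dp":[0.035,-0.0175,0],"turn":0,"hand":-1},{"dp":[0.035,-0.0175,0],"turn":0,"hand":-1},{"dp":[0.035,-0.0175,0],"turn":0,"hand":-1}]'
python3 -m creep '[{"dp":[0.03,-0.015,0],"turn":0,"hand":-1},{"dp":[0.03,-0.015,0],"turn":0,"hand":-1},{"dp":[0.03,-0.015,0],"turn":0,"hand":-1},{"dp":[0,0,0],"turn":0,"hand":-1},{"dp":[0,0,0],"turn":0,"hand":-1}]'
cat >> h.py <<'E'
def togo(x,y,z,yaw=None):
    s=manip.get_state(); p=s['position']; yw=s['orientation'][2]
    tgt=yw if yaw is None else yaw
    d=np.array([x,y,z])-p
    Rm=R.from_euler('xyz',[np.pi,0,tgt]).as_matrix()
    t=(yw-tgt+np.pi)%(2*np.pi)-np.pi
    print("t",round(s['t'],2),"pos",p.round(4),"ori",np.round(s['orientation'],3),"open",round(s['opening'],4),"F",np.round(s['ft_force'],1),"| turn",round(t,3),"then dp",(Rm.T@d).round(4), "dist",np.linalg.norm(d).round(3))
def rect(q):
    q=q[np.isfinite(q[:,0])]
    r=cv2.minAreaRect((q[:,:2]*1000).astype(np.float32)); return np.round(r[0],1),np.round(r[1],1),round(r[2],1)
E
python3 - <<'E'
from h import *
print(manip.get_state()['q'].round(3))
c=cam("wrist"); w=cloud(c); cv2.imwrite("pics/w1.png",c["image"])
X,Y,Z=w[...,0],w[...,1],w[...,2]
for r in cut_out("scanner_c","wrist")[:3]:
    m=r["region"]&np.isfinite(Z); q=w[m]; print(r["p"],r["point"],q.min(0).round(3),q.max(0).round(3))
h=(Z>.08)&(Z<.1)&(X>.34)&(X<.52)&(Y>.27)&(Y<.48)
print(rect(w[h]),np.median(w[h][:,2]))
# along-handle analysis
d=np.array([np.cos(.873),np.sin(.873)])
q=w[(Z>.03)&(Z<.1)&(X>.33)&(X<.53)&(Y>.26)&(Y<.49)]
a=(q[:,:2]-[.417,.368])@d
for lo in np.arange(-.1,.15,.01):
    k=(a>=lo)&(a<lo+.01)
    if k.sum()>5:
        b=(q[k][:,:2]-[.417,.368])@np.array([-d[1],d[0]]); zz=q[k][:,2]; bb=b[zz>.085]
        print(round(lo,3),k.sum(),"zmax",zz.max().round(4), (bb.min().round(4),bb.max().round(4)) if len(bb) else None)
togo(.417,.368,.24,.873)
E
```

```text
t: 3.85
position: [0.3901, 0.2949, 0.4068]
orientation: [3.127, -0.013, 0.883]
ft_force: [1.4, -0.9, 1.1]
opening: 0.0855
t: 4.27
position: [0.4122, 0.4063, 0.4042]
orientation: [3.129, -0.012, 0.893]
ft_force: [-0.6, -1.1, 0.3]
opening: 0.0857
[ 0.683  0.147  1.306 -0.01   1.674  1.36 ]
0.83 [145.1, 233.6] [ 0.196  0.334 -0.001] [0.387 0.46  0.248]
0.75 [40.1, 72.3] [ 0.214  0.566 -0.002] [0.387 0.671 0.072]
0.73 [285.3, 162.8] [ 0.357  0.246 -0.002] [0.506 0.467 0.095]
(array([418. , 367.8]), array([159.8,  48.3]), 50.1) 0.09126863834616783
-0.08 254 zmax 0.0935 (np.float64(-0.0201), np.float64(0.0137))
-0.07 342 zmax 0.0932 (np.float64(-0.0197), np.float64(0.014))
-0.06 484 zmax 0.0938 (np.float64(-0.0197), np.float64(0.0142))
-0.05 694 zmax 0.0938 (np.float64(-0.0195), np.float64(0.0145))
-0.04 347 zmax 0.0935 (np.float64(-0.0189), np.float64(0.0138))
-0.03 360 zmax 0.0937 (np.float64(-0.0194), np.float64(0.0141))
-0.02 371 zmax 0.094 (np.float64(-0.0187), np.float64(0.0144))
-0.01 399 zmax 0.0934 (np.float64(-0.0189), np.float64(0.0146))
-0.0 392 zmax 0.0934 (np.float64(-0.0184), np.float64(0.0149))
0.01 413 zmax 0.0935 (np.float64(-0.0185), np.float64(0.0151))
0.02 416 zmax 0.0938 (np.float64(-0.0181), np.float64(0.0154))
0.03 619 zmax 0.095 (np.float64(-0.0184), np.float64(0.0157))
0.04 703 zmax 0.0949 (np.float64(-0.0178), np.float64(0.0157))
0.05 553 zmax 0.0942 (np.float64(-0.0181), np.float64(0.0154))
0.06 668 zmax 0.0937 (np.float64(-0.0176), np.float64(0.0155))
0.07 694 zmax 0.0864 (np.float64(-0.0205), np.float64(0.0191))
0.08 692 zmax 0.0802 None
0.09 631 zmax 0.0691 None
0.1 575 zmax 0.0571 None
0.11 150 zmax 0.045 None
t 4.37 pos [0.412  0.405  0.4043] ori [ 3.129 -0.012  0.891] open 0.0852 F [ 0.  -0.6  1. ] | turn 0.018 then dp [-0.0251  0.0275  0.1643] dist 0.168
```

View pics/w1.png

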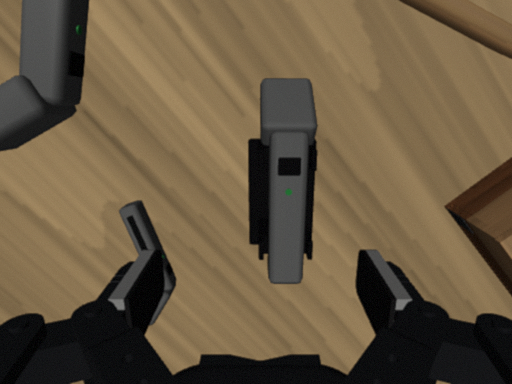

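```bash
cat >> h.py <<'E'
def go(x,y,z,yaw=None):
    "x,y,z: wanted grasp point (155 ahead of TCP)"
    s=manip.get_state(); o=np.array(s['orientation']); Rc=R.from_euler('xyz',o)
    g=s['position']+Rc.apply([0,0,.155])
    tgt=o[2] if yaw is None else yaw
    t=(o[2]-tgt+np.pi)%(2*np.pi)-np.pi
    R2=Rc*R.from_euler('z',t)
    dp=R2.inv().apply(np.array([x,y,z])-g)
    print("t",round(s['t'],2),"grasp",g.round(4),"ori",o.round(3),"open",round(float(s['opening']),4),"F",np.round(s['ft_force'],1),"| turn",round(t,3),"then dp",dp.round(4),"dist",np.linalg.norm(dp).round(3))
E
python3 -c "
from h import *
go(.4234,.3731,.13,.885)"
```

```text
t 4.37 grasp [0.4147 0.4052 0.2493] ori [ 3.129 -0.012  0.891] open 0.0852 F [ 0.  -0.6  1. ] | turn 0.006 then dp [-0.0209  0.0256  0.1194] dist 0.124
```

```bash
python3 -m creep '[{"dp":[-0.005,0.0065,0.03],"turn":0,"hand":-1},{"dp":[-0.005,0.0065,0.03],"turn":0,"hand":-1},{"dp":[-0.005,0.0065,0.03],"turn":0,"hand":-1},{"dp":[-0.005,0.0065,0.03],"turn":0.006,"hand":-1},{"dp":[0,0,0],"turn":0,"hand":-1},{"dp":[0,0,0],"turn":0,"hand":-1}]'
python3 -c "
from h import *
go(.4234,.3731,.075,.885)
c=cam('wrist'); cv2.imwrite('pics/w2.png',c['image'])"
```

```text
t: 4.87
position: [0.4222, 0.3653, 0.2881]
orientation: [3.125, -0.024, 0.878]
ft_force: [-0.3, 0.1, 1.6]
opening: 0.0854
t 4.87 grasp [0.4265 0.3666 0.1331] ori [ 3.125 -0.024  0.878] open 0.0854 F [-0.3  0.1  1.6] | turn -0.007 then dp [ 0.0016 -0.0075  0.0581] dist 0.059
```

View pics/w2.png

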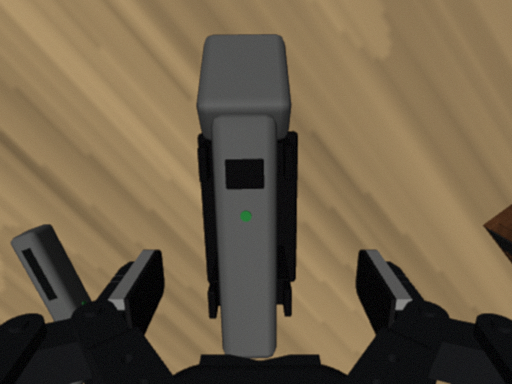

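```bash
python3 -m creep '[{"dp":[0.0016,-0.0075,0.01],"turn":-0.007,"hand":-1},{"dp":[0,0,0],"turn":0,"hand":-1}]'
python3 -c "
from h import *
go(.4234,.3731,.075,.885)"
```

```text
t: 5.08
position: [0.418, 0.3718, 0.2815]
orientation: [3.124, -0.03, 0.884]
ft_force: [-0.5, -1.2, -0.7]
opening: 0.0854
t 5.08 grasp [0.4231 0.3736 0.1266] ori [ 3.124 -0.03   0.884] open 0.0854 F [-0.5 -1.2 -0.7] | turn -0.001 then dp [-0.0017 -0.0003  0.0515] dist 0.052
```

```bash
python3 -m creep '[{"dp":[0,0,0.026],"turn":0,"hand":-1},{"dp":[0,0,0.025],"turn":0,"hand":-1}]'
python3 -c "
from h import *
go(.4234,.3731,.075,.885)"
python3 -m creep '[{"dp":[0,0,0],"turn":0,"hand":-1}]'
python3 -c "
from h import *
go(.4234,.3731,.075,.885)"
```

```text
t: 5.25
position: [0.4221, 0.3758, 0.2403]
orientation: [3.119, -0.051, 0.886]
ft_force: [-0.1, -0.5, -0.8]
opening: 0.0853
t 5.25 grasp [0.4299 0.3796 0.0855] ori [ 3.119 -0.051  0.886] open 0.0853 F [-0.1 -0.5 -0.8] | turn 0.001 then dp [-0.0097 -0.0011  0.01  ] dist 0.014
t: 5.33
position: [0.4212, 0.3758, 0.2375]
orientation: [3.12, -0.046, 0.887]
ft_force: [-1.1, -0.7, -0.2]
opening: 0.0855
t 5.33 grasp [0.4283 0.3792 0.0827] ori [ 3.12  -0.046  0.887] open 0.0855 F [-1.1 -0.7 -0.2] | turn 0.002 then dp [-0.0081 -0.0001  0.0073] dist 0.011
```

```bash
python3 -m creep '[{"dp":[-0.008,0,0.007],"turn":0,"hand":-1},{"dp":[0,0,0],"turn":0,"hand":-1}]'
python3 -c "
from h import *
go(.4234,.3731,.075,.885)"
python3 -m creep '[{"dp":[0,0,0],"turn":0,"hand":1},{"dp":[0,0,0],"turn":0,"hand":1},{"dp":[0,0,0],"turn":0,"hand":1},{"dp":[0,0,0],"turn":0,"hand":1},{"dp":[0,0,0],"turn":0,"hand":1},{"dp":[0,0,0],"turn":0,"hand":1},{"dp":[0,0,0],"turn":0,"hand":1},{"dp":[0,0,0],"turn":0,"hand":1}]' 60
python3 -c "
from h import *
go(.4234,.3731,.075,.885)"
```

```text
t: 5.5
position: [0.4166, 0.3712, 0.2328]
orientation: [3.119, -0.049, 0.889]
ft_force: [0.8, 0.0, -0.3]
opening: 0.0852
t 5.5 grasp [0.4241 0.375  0.0781] ori [ 3.119 -0.049  0.889] open 0.0852 F [ 0.8  0.  -0.3] | turn 0.004 then dp [-0.0021  0.0005  0.003 ] dist 0.004
t: 6.17
position: [0.4187, 0.3741, 0.2417]
orientation: [3.116, -0.063, 0.89]
ft_force: [-0.3, 0.1, -1.5]
opening: 0.0328
t 6.17 grasp [0.4279 0.3792 0.0871] ori [ 3.116 -0.063  0.89 ] open 0.0328 F [-0.3  0.1 -1.5] | turn 0.005 then dp [-0.0083  0.0001  0.0116] dist 0.014
```

```bash
python3 -m creep '[{"dp":[0,0,0],"turn":0,"hand":1},{"dp":[0,0,0],"turn":0,"hand":1},{"dp":[0,0,0],"turn":0,"hand":1}]' 60
python3 -c "
from h import *
go(.4234,.3731,.075,.885)
c=cam('wrist'); cv2.imwrite('pics/w3.png',c['image'])
c=cam('scene'); cv2.imwrite('pics/s3.png',cv2.resize(c['image'][110:220,270:440],(800,518)))"
```

```text
t: 6.42
position: [0.4185, 0.374, 0.241]
orientation: [3.116, -0.061, 0.89]
ft_force: [-0.6, -0.1, 0.1]
opening: 0.0327
t 6.42 grasp [0.4276 0.3789 0.0863] ori [ 3.116 -0.061  0.89 ] open 0.0327 F [-0.6 -0.1  0.1] | turn 0.005 then dp [-0.0078  0.0002  0.0109] dist 0.013
```

View pics/w3.png

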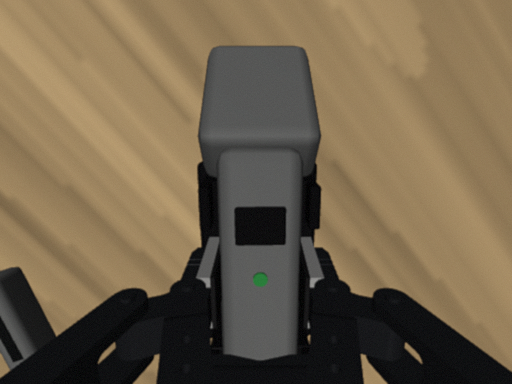

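View pics/s3.png

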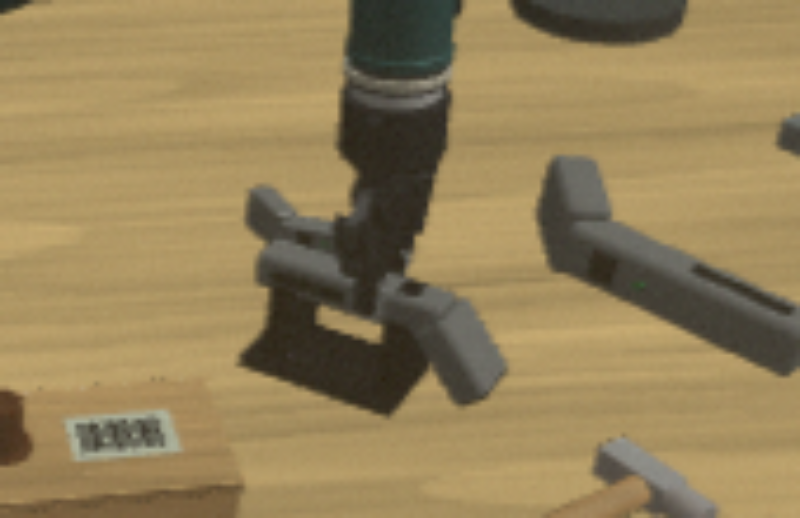

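```bash
python3 -m creep '[{"dp":[0,0,-0.02],"turn":0,"hand":1},{"dp":[0,0,-0.03],"turn":0,"hand":1},{"dp":[0,0,-0.03],"turn":0,"hand":1},{"dp":[0,0,-0.03],"turn":0,"hand":1},{"dp":[0,0,-0.03],"turn":0,"hand":1},{"dp":[0,0,0],"turn":0,"hand":1},{"dp":[0,0,0],"turn":0,"hand":1}]'
cat >> h.py <<'E'
def scanner_pose(c=None):
    "fit handle of the held scanner in tool frame from wrist depth"
    s=manip.get_state(); c=camera("wrist"); d=c["depth"]; K=c["mtx"]; v,u=np.mgrid[:384,:512]
    p=np.stack([(u-K[0,2])/K[0,0]*d,(v-K[1,2])/K[1,1]*d,d],-1); T=c["tool_from_camera"]; q=p@T[:3,:3].T+T[:3,3]
    return s,c,q
E
python3 - <<'E'
from h import *
go(.4234,.3731,.075,.885)
s,c,q=scanner_pose()
cv2.imwrite('pics/w4.png',c['image'])
m=(abs(q[...,1])<.018)&(q[...,2]>.11)&(q[...,2]<.2)&(c["depth"]>0)&(q[...,0]>.012)&(q[...,0]<.06)
P=q[m]; A=np.c_[P[:,0],P[:,1],np.ones(len(P))]
k,*_=np.linalg.lstsq(A,P[:,2],rcond=None); r=P[:,2]-A@k
ok=abs(r)<.003; k,*_=np.linalg.lstsq(A[ok],P[ok,2],rcond=None)
print(len(P),ok.sum(),"plane z=ax+by+c",k.round(4),"std",np.std(P[ok,2]-A[ok]@k).round(4))
for lo in np.arange(0,.13,.01):
    b=q[(c["depth"]>0)&(q[...,0]>=lo)&(q[...,0]<lo+.01)&(abs(q[...,1])<.03)&(q[...,2]<.24)&(q[...,2]>.1)]
    if len(b): print(lo.round(3),len(b),"z",np.percentile(b[:,2],[5,50,95]).round(4),"y",b[:,1].min().round(4),b[:,1].max().round(4))
E
```

```text
t: 7.1
position: [0.41, 0.3693, 0.3811]
orientation: [3.119, -0.055, 0.89]
ft_force: [0.5, -0.8, -3.0]
opening: 0.0332
t 7.1 grasp [0.4181 0.3738 0.2264] ori [ 3.119 -0.055  0.89 ] open 0.0332 F [ 0.5 -0.8 -3. ] | turn 0.005 then dp [-0.0056  0.0012  0.1514] dist 0.151
10587 8478 plane z=ax+by+c [0.2128 0.0101 0.145 ] std 0.0017
0.0 3557 z [0.1235 0.1495 0.1593] y -0.03 0.03
0.01 7552 z [0.1013 0.1259 0.1552] y -0.0296 0.03
0.02 2003 z [0.1487 0.15   0.1541] y -0.0164 0.0177
0.03 2224 z [0.1497 0.1518 0.1562] y -0.0224 0.0234
0.04 2790 z [0.1513 0.1529 0.1698] y -0.0246 0.0252
0.05 3325 z [0.1537 0.1603 0.1633] y -0.0246 0.0254
0.06 3327 z [0.1613 0.1668 0.1735] y -0.0247 0.0253
0.07 2645 z [0.1741 0.1801 0.1866] y -0.0249 0.0252
0.08 2236 z [0.1874 0.1936 0.2001] y -0.0252 0.0249
0.09 833 z [0.2004 0.2035 0.2077] y -0.0242 0.0235
```

View pics/w4.png

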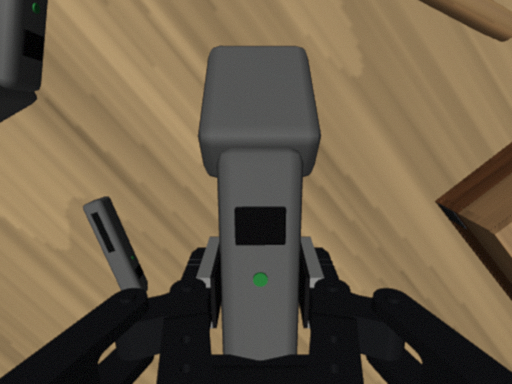

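Run:
```python
from h import *
s,c,q=scanner_pose()
D=c["depth"]>0; x,y,z=q[...,0],q[...,1],q[...,2]
def fit(a,b,zl,zh):
    m=D&(abs(y)<.014)&(x>a)&(x<b)&(z>zl)&(z<zh); X,Z=x[m],z[m]
    k=np.polyfit(X,Z,1)
    for _ in range(5):
        r=Z-np.polyval(k,X); ok=abs(r-np.median(r))<.0015; k=np.polyfit(X[ok],Z[ok],1)
    return k,ok.sum()
for a,b in((.018,.045),(.02,.05),(.018,.05)): print(fit(a,b,.14,.16))
k1,_=fit(.018,.05,.14,.16); k2,_=fit(.06,.09,.155,.21)
print(k2, np.arctan(k1[0]),np.arctan(k2[0]), "junction x",(k2[1]-k1[1])/(k1[0]-k2[0]))
o=R.from_euler('xyz',s['orientation']).as_matrix(); print("tool x axis",o[:,0].round(3))
m=D&(x>.02)&(x<.045)&(abs(y)<.03)&(z<.165)&(z>.14); 
for lo in(.02,.03,.04):
    mm=m&(x>=lo)&(x<lo+.01); print(np.percentile(y[mm],[1,99]).round(4))
```

```text
(array([0.1372239 , 0.14651171]), np.int64(4333))
(array([0.12950132, 0.14669283]), np.int64(5026))
(array([0.12675888, 0.1468057 ]), np.int64(5300))
[1.34706656 0.0791802 ] 0.12608644134351224 0.9322067616521229 junction x 0.0554167616940993
tool x axis [0.628 0.776 0.057]
[-0.0159  0.017 ]
[-0.0159  0.017 ]
[-0.016   0.0171]
```

```bash
cat >> h.py <<'E'
def aim(code,yaw,d=.17,win=(.0856,.0005,.2213),los=(.5835,0,.812)):
    s=manip.get_state(); o=np.array(s['orientation']); Rc=R.from_euler('xyz',o); p=np.array(s['position'])
    w=p+Rc.apply(win); l=Rc.apply(los); v=np.array(code)-w; along=v@l; off=v-along*l
    yt=o[2] if yaw is None else yaw
    t=(o[2]-yt+np.pi)%(2*np.pi)-np.pi; R2=Rc*R.from_euler('z',t)
    tgt=np.array(code)-R2.apply(np.array(win)+d*np.array(los))
    print("t",round(s['t'],2),"pos",p.round(4),"ori",o.round(3),"now: range",along.round(4),"off",np.linalg.norm(off).round(4),"angle",np.arccos(-l[2]).round(3),"| TCP tgt",tgt.round(3),"turn",round(t,3),"dp",R2.inv().apply(tgt-p).round(4))
E
python3 -m creep '[{"dp":[0,0,-0.03],"turn":0.117,"hand":1},{"dp":[0,0,-0.03],"turn":0.117,"hand":1},{"dp":[0,0,0],"turn":0.117,"hand":1},{"dp":[0,0,0],"turn":0.117,"hand":1},{"dp":[0,0,0],"turn":0.117,"hand":1},{"dp":[0,0,0],"turn":0.117,"hand":1},{"dp":[0,0,0],"turn":0.117,"hand":1},{"dp":[0,0,0],"turn":0.117,"hand":1},{"dp":[0,0,0],"turn":0.117,"hand":1},{"dp":[0,0,0],"turn":0.117,"hand":1}]'
python3 -c "
from h import *
aim([.7195,-.2045,.006],-.28)"
```

```text
t: 8.03
position: [0.4069, 0.3674, 0.417]
orientation: [-3.133, -0.015, -0.337]
ft_force: [-0.3, -1.2, -1.0]
opening: 0.0328
t 8.03 pos [0.4069 0.3674 0.417 ] ori [-3.133 -0.015 -0.337] now: range 0.3859 off 0.4851 angle 0.638 | TCP tgt [ 0.536 -0.154  0.362] turn -0.057 dp [0.2672 0.4658 0.0553]
```

```bash
python3 -m creep '[{"dp":[0,0,0],"turn":-0.057,"hand":1},{"dp":[0.0205,0.0355,0],"turn":0,"hand":1},{"dp":[0.0205,0.0355,0],"turn":0,"hand":1},{"dp":[0.0205,0.0355,0],"turn":0,"hand":1},{"dp":[0.0205,0.0355,0],"turn":0,"hand":1},{"dp":[0.0205,0.0355,0],"turn":0,"hand":1},{"dp":[0.0205,0.0355,0],"turn":0,"hand":1},{"dp":[0.0205,0.0355,0],"turn":0,"hand":1},{"dp":[0.0205,0.0355,0],"turn":0,"hand":1},{"dp":[0.0205,0.0355,0],"turn":0,"hand":1},{"dp":[0.0205,0.0355,0],"turn":0,"hand":1},{"dp":[0.0205,0.0355,0],"turn":0,"hand":1}]'
python3 -c "
from h import *
aim([.7195,-.2045,.006],None)"
```

```text
t: 9.03
position: [0.516, -0.0726, 0.3854]
orientation: [3.13, 0.03, -0.264]
ft_force: [1.0, -0.5, -1.4]
opening: 0.0329
t 9.03 pos [ 0.516  -0.0726  0.3854] ori [ 3.13   0.03  -0.264] now: range 0.2146 off 0.0794 angle 0.594 | TCP tgt [ 0.553 -0.155  0.371] turn 0.0 dp [0.0572 0.0696 0.0139]
```

```bash
python3 -m creep '[{"dp":[0.014,0.017,0],"turn":0,"hand":1},{"dp":[0.014,0.017,0],"turn":0,"hand":1},{"dp":[0.014,0.017,0],"turn":0,"hand":1},{"dp":[0.012,0.014,0],"turn":0,"hand":1},{"dp":[0,0,0],"turn":0,"hand":1},{"dp":[0,0,0],"turn":0,"hand":1}]'
python3 -c "
from h import *
aim([.7195,-.2045,.006],None)
c=cam('scene'); cv2.imwrite('pics/s5.png',c['image'])
s,c,q=scanner_pose(); cv2.imwrite('pics/w5.png',c['image'])"
```

```text
t: 9.53
position: [0.5514, -0.1637, 0.3669]
orientation: [3.129, 0.055, -0.278]
ft_force: [-0.2, -0.5, -0.9]
opening: 0.033
t 9.53 pos [ 0.5514 -0.1637  0.3669] ori [ 3.129  0.055 -0.278] now: range 0.1674 off 0.0163 angle 0.568 | TCP tgt [ 0.562 -0.154  0.375] turn 0.0 dp [ 0.0076 -0.0119 -0.0086]
```

View pics/s5.png

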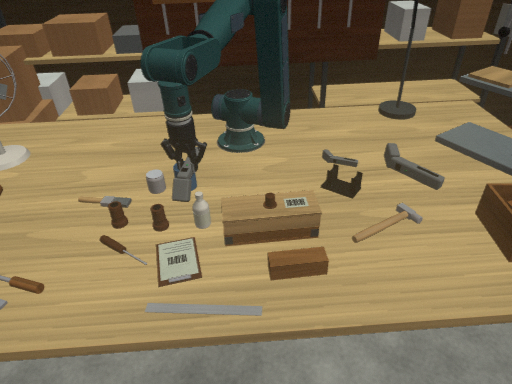

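View pics/w5.png

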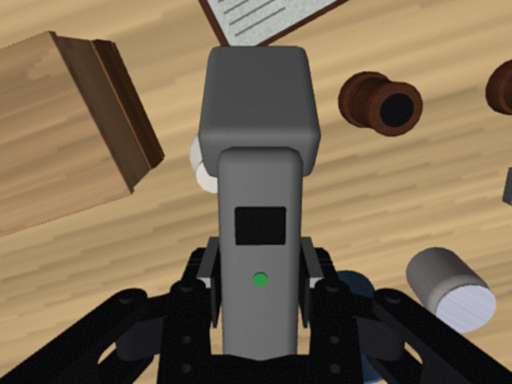

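```bash
python3 -m creep '[{"dp":[0.004,-0.006,-0.004],"turn":0,"hand":1},{"dp":[0.0036,-0.006,-0.0046],"turn":0,"hand":1},{"dp":[0,0,0],"turn":0,"hand":1},{"dp":[0,0,0],"turn":0,"hand":1},{"dp":[0,0,0],"turn":0,"hand":1}]'
python3 -c "
from h import *
aim([.7195,-.2045,.006],None)"
```

```text
t: 10.05
position: [0.563, -0.1478, 0.3763]
orientation: [3.13, 0.055, -0.271]
ft_force: [-1.2, -0.6, -1.1]
opening: 0.0334
t 10.05 pos [ 0.563  -0.1478  0.3763] ori [ 3.13   0.055 -0.271] now: range 0.1719 off 0.0081 angle 0.568 | TCP tgt [ 0.562 -0.156  0.375] turn 0.0 dp [0.0012 0.0081 0.0014]
```

```bash
python3 -m creep '[{"dp":[0.001,0.006,0.001],"turn":0,"hand":1},{"dp":[0,0,0],"turn":0,"hand":1},{"dp":[0,0,0],"turn":0,"hand":1},{"dp":[0,0,0],"turn":0,"hand":1},{"dp":[0,0,0],"turn":0,"hand":1},{"dp":[0,0,0],"turn":0,"hand":1},{"dp":[0,0,0],"turn":0,"hand":1},{"dp":[0,0,0],"turn":0,"hand":1},{"dp":[0,0,0],"turn":0,"hand":1}]'
python3 -c "
from h import *
aim([.7195,-.2045,.006],None);print(manip.get_state()['joint_velocities'])"
```

```text
t: 10.8
position: [0.5617, -0.1543, 0.376]
orientation: [3.13, 0.054, -0.271]
ft_force: [-0.2, -0.6, -1.6]
opening: 0.0329
t 10.8 pos [ 0.5617 -0.1543  0.376 ] ori [ 3.13   0.054 -0.271] now: range 0.1712 off 0.0015 angle 0.57 | TCP tgt [ 0.562 -0.156  0.375] turn 0.0 dp [0.0003 0.0014 0.0013]
[-0.00133119 -0.00178825  0.0034054   0.00025545 -0.00124078 -0.00124978]
```

```bash
python3 -m creep '[{"dp":[0,0,0],"turn":0,"hand":1},{"dp":[0,0,0],"turn":0,"hand":1},{"dp":[0,0,0],"turn":0,"hand":1},{"dp":[0,0,0],"turn":0,"hand":1},{"dp":[0,0,0],"turn":0,"hand":1},{"dp":[0,0,0],"turn":0,"hand":1},{"dp":[0,0,0],"turn":0,"hand":1},{"dp":[0,0,0],"turn":0,"hand":1},{"dp":[0,0,0],"turn":0,"hand":1},{"dp":[0,0,0],"turn":0,"hand":1},{"dp":[0,0,0],"turn":0,"hand":1},{"dp":[0,0,0],"turn":0,"hand":1}]'
python3 - <<'E'
from h import *
aim([.7195,-.2045,.006],None)
V=[]
for i in range(40):
    c=camera('wrist'); V.append(abs(manip.get_state()['joint_velocities']).max())
print(np.max(V)); aim([.7195,-.2045,.006],None)
cv2.imwrite('pics/s6.png',cv2.resize(cam('scene')['image'][130:300,60:320],(800,523)))
E
```

```text
t: 11.8
position: [0.5618, -0.1542, 0.3759]
orientation: [3.13, 0.054, -0.271]
ft_force: [-0.0, 0.3, -1.9]
opening: 0.0331
t 11.8 pos [ 0.5618 -0.1542  0.3759] ori [ 3.13   0.054 -0.271] now: range 0.1711 off 0.0015 angle 0.569 | TCP tgt [ 0.562 -0.156  0.375] turn 0.0 dp [0.0003 0.0015 0.0012]
0.002731293005874184
t 13.8 pos [ 0.5618 -0.1543  0.3759] ori [ 3.13   0.054 -0.271] now: range 0.1711 off 0.0015 angle 0.569 | TCP tgt [ 0.562 -0.156  0.375] turn 0.0 dp [0.0003 0.0015 0.0012]
```

View pics/s6.png

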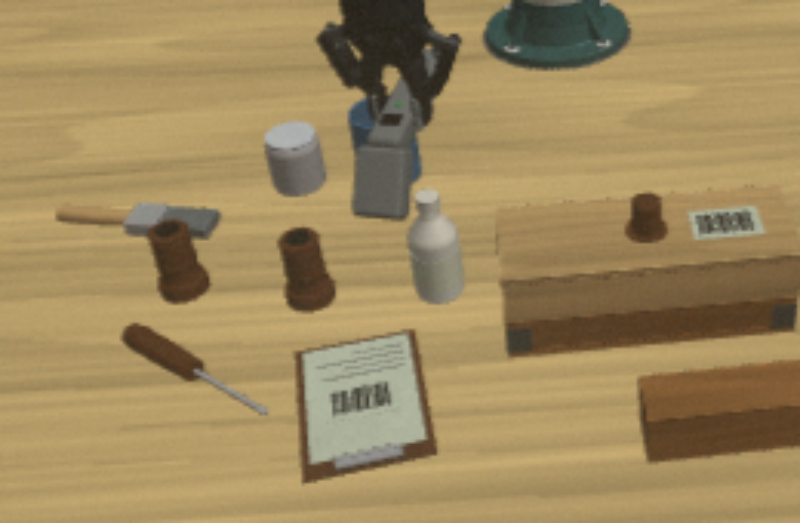

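```bash
cat >> h.py <<'E'
def goo(x,y,z,yaw,off):
    s=manip.get_state(); o=np.array(s['orientation']); Rc=R.from_euler('xyz',o)
    g=s['position']+Rc.apply(off)
    tgt=o[2] if yaw is None else yaw
    t=(o[2]-tgt+np.pi)%(2*np.pi)-np.pi
    R2=Rc*R.from_euler('z',t)
    dp=R2.inv().apply(np.array([x,y,z])-np.array(s['position'])-R2.apply(off))
    a=.075; zs=Rc.apply([np.sin(a),0,-np.cos(a)])
    print("t",round(s['t'],2),"pt",g.round(4),"TCPz",s['position'][2].round(3),"ori",o.round(3),"scanner z",zs.round(3),"F",np.round(s['ft_force'],1),"| turn",round(t,3),"then dp",dp.round(4))
SC=(-.0204,.0005,.1632)
E
python3 -c "
from h import *
goo(.4158,.3638,.24,None,SC)"
```

```text
t 13.85 pt [ 0.533  -0.1488  0.2141] TCPz 0.376 ori [ 3.13   0.054 -0.271] scanner z [ 0.127 -0.023  0.992] F [-0.4 -0.4 -1.8] | turn 0.0 then dp [-0.251  -0.4624 -0.0179]
```

```bash
python3 -m creep '[{"dp":[0,0,-0.02],"turn":0,"hand":1},{"dp":[-0.0195,-0.0355,0],"turn":0,"hand":1},{"dp":[-0.0195,-0.0355,0],"turn":0,"hand":1},{"dp":[-0.0195,-0.0355,0],"turn":0,"hand":1},{"dp":[-0.0195,-0.0355,0],"turn":0,"hand":1},{"dp":[-0.0195,-0.0355,0],"turn":0,"hand":1},{"dp":[-0.0195,-0.0355,0],"turn":0,"hand":1},{"dp":[-0.0195,-0.0355,0],"turn":0,"hand":1},{"dp":[-0.0195,-0.0355,0],"turn":0,"hand":1},{"dp":[-0.0195,-0.0355,0],"turn":0,"hand":1},{"dp":[-0.0195,-0.0355,0],"turn":0,"hand":1},{"dp":[-0.0195,-0.0355,0],"turn":0,"hand":1}]'
python3 -c "
from h import *
goo(.4158,.3638,.24,.888,SC)"
```

```text
t: 14.85
position: [0.4612, 0.2852, 0.4029]
orientation: [3.129, 0.048, -0.289]
ft_force: [0.4, 0.1, -2.2]
opening: 0.0327
t 14.85 pt [0.4334 0.2908 0.2409] TCPz 0.403 ori [ 3.129  0.048 -0.289] scanner z [ 0.121 -0.023  0.992] F [ 0.4  0.1 -2.2] | turn -1.177 then dp [ 0.0577 -0.0787  0.002 ]
```

```bash
python3 -m creep '[{"dp":[0,0,0],"turn":-0.118,"hand":1},{"dp":[0,0,0],"turn":-0.118,"hand":1},{"dp":[0,0,0],"turn":-0.118,"hand":1},{"dp":[0,0,0],"turn":-0.118,"hand":1},{"dp":[0,0,0],"turn":-0.118,"hand":1},{"dp":[0,0,0],"turn":-0.118,"hand":1},{"dp":[0,0,0],"turn":-0.118,"hand":1},{"dp":[0,0,0],"turn":-0.118,"hand":1},{"dp":[0,0,0],"turn":-0.118,"hand":1},{"dp":[0,0,0],"turn":-0.115,"hand":1},{"dp":[0,0,0],"turn":0,"hand":1}]'
python3 -c "
from h import *
goo(.4158,.3638,.24,.888,SC)"
```

```text
t: 15.77
position: [0.4558, 0.2966, 0.4033]
orientation: [-3.097, 0.025, 0.957]
ft_force: [-0.4, -0.1, -1.4]
opening: 0.0331
t 15.77 pt [0.4363 0.2805 0.2408] TCPz 0.403 ori [-3.097  0.025  0.957] scanner z [0.093 0.056 0.994] F [-0.4 -0.1 -1.4] | turn 0.069 then dp [ 0.0517 -0.067   0.0023]
```

```bash
python3 -m creep '[{"dp":[0,0,0],"turn":0.069,"hand":1},{"dp":[0.017,-0.022,0],"turn":0,"hand":1},{"dp":[0.017,-0.022,0],"turn":0,"hand":1},{"dp":[0.017,-0.022,0],"turn":0,"hand":1},{"dp":[0,0,0],"turn":0,"hand":1},{"dp":[0,0,0.03],"turn":0,"hand":1},{"dp":[0,0,0.03],"turn":0,"hand":1},{"dp":[0,0,0.03],"turn":0,"hand":1},{"dp":[0,0,0],"turn":0,"hand":1}]'
python3 -c "
from h import *
goo(.4158,.3638,.12,.888,SC)"
```

```text
t: 16.52
position: [0.4334, 0.3815, 0.3157]
orientation: [-3.104, 0.021, 0.856]
ft_force: [-1.4, -0.7, -2.8]
opening: 0.0331
t 16.52 pt [0.4137 0.3672 0.153 ] TCPz 0.316 ori [-3.104  0.021  0.856] scanner z [0.091 0.048 0.995] F [-1.4 -0.7 -2.8] | turn -0.032 then dp [-0.0006  0.0044  0.0329]
```

```bash
python3 -m creep '[{"dp":[0,0.004,0.015],"turn":-0.032,"hand":1},{"dp":[0,0,0.018],"turn":0,"hand":1},{"dp":[0,0,0],"turn":0,"hand":1}]'
python3 -c "
from h import *
goo(.4158,.3638,.08,.888,SC)
cv2.imwrite('pics/s7.png',cv2.resize(cam('scene')['image'][110:220,270:440],(800,518)))
c=cam('wrist'); cv2.imwrite('pics/w7.png',c['image'])"
```

```text
t: 16.77
position: [0.4356, 0.3785, 0.2838]
orientation: [-3.105, 0.019, 0.884]
ft_force: [-0.3, 0.3, -3.1]
opening: 0.033
t 16.77 pt [0.4164 0.3638 0.1211] TCPz 0.284 ori [-3.105  0.019  0.884] scanner z [0.088 0.05  0.995] F [-0.3  0.3 -3.1] | turn -0.004 then dp [0.0004 0.001  0.0411]
```

View pics/s7.png

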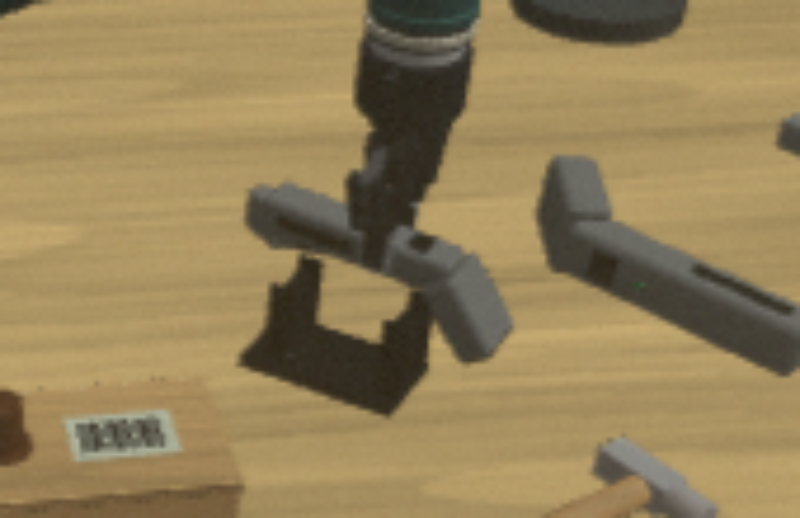

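View pics/w7.png

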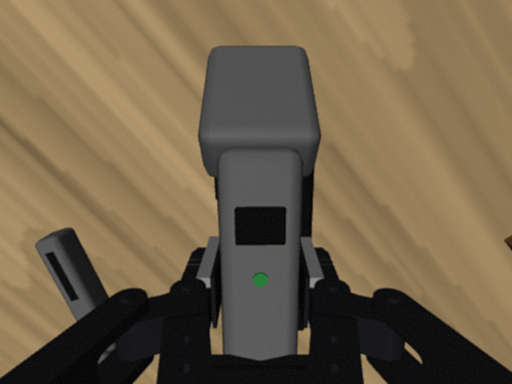

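```bash
python3 -m creep '[{"dp":[0,0.001,0.012],"turn":-0.004,"hand":1},{"dp":[0,0,0.012],"turn":0,"hand":1},{"dp":[0,0,0.012],"turn":0,"hand":1},{"dp":[0,0,0],"turn":0,"hand":1}]'
python3 -c "
from h import *
goo(.4158,.3638,.08,.888,SC)"
```

```text
t: 17.2
position: [0.4382, 0.3798, 0.256]
orientation: [-3.11, 0.001, 0.886]
ft_force: [-0.3, -0.6, -2.8]
opening: 0.0329
t 17.2 pt [0.4215 0.3668 0.0929] TCPz 0.256 ori [-3.11e+00  1.00e-03  8.86e-01] scanner z [0.072 0.039 0.997] F [-0.3 -0.6 -2.8] | turn -0.002 then dp [-0.006  -0.0022  0.013 ]
```

```bash
python3 -m creep '[{"dp":[-0.006,-0.002,0.009],"turn":0,"hand":1},{"dp":[0,0,0],"turn":0,"hand":1}]'
python3 -c "
from h import *
goo(.4158,.3638,.08,.888,SC)"
```

```text
t: 17.37
position: [0.4326, 0.3766, 0.2462]
orientation: [-3.11, 0.001, 0.886]
ft_force: [-0.3, -0.8, -3.0]
opening: 0.0329
t 17.37 pt [0.4159 0.3636 0.0831] TCPz 0.246 ori [-3.11e+00  1.00e-03  8.86e-01] scanner z [0.073 0.039 0.997] F [-0.3 -0.8 -3. ] | turn -0.002 then dp [ 0.0001 -0.0002  0.0031]
```

```bash
python3 -m creep '[{"dp":[0,0,0.002],"turn":0,"hand":1},{"dp":[0,0,0],"turn":0,"hand":0.3},{"dp":[0,0,0],"turn":0,"hand":-0.5},{"dp":[0,0,0],"turn":0,"hand":-1},{"dp":[0,0,0],"turn":0,"hand":-1},{"dp":[0,0,0],"turn":0,"hand":-1},{"dp":[0,0,0],"turn":0,"hand":-1},{"dp":[0,0,0],"turn":0,"hand":-1}]'
python3 -c "
from h import *
goo(.4158,.3638,.08,.888,SC)"
python3 -m creep '[{"dp":[0,0,-0.03],"turn":0,"hand":-1},{"dp":[0,0,-0.03],"turn":0,"hand":-1},{"dp":[0,0,-0.03],"turn":0,"hand":-1},{"dp":[0,0,-0.03],"turn":0,"hand":-1},{"dp":[0,0,-0.03],"turn":0,"hand":-1},{"dp":[0,0,0],"turn":0,"hand":-1}]'
python3 - <<'E'
from h import *
goo(.4158,.3638,.08,.888,SC)
cv2.imwrite('pics/s8.png',cv2.resize(cam('scene')['image'][110:220,270:440],(800,518)))
c=cam('wrist'); w=cloud(c); X,Y,Z=w[...,0],w[...,1],w[...,2]
d=np.array([np.cos(.888),np.sin(.888)])
q=w[(Z>.03)&(Z<.12)&(X>.33)&(X<.53)&(Y>.26)&(Y<.49)]
a=(q[:,:2]-[.4158,.3638])@d
for lo in np.arange(-.1,.15,.015):
    k=(a>=lo)&(a<lo+.015)
    if k.sum()>5:
        b=(q[k][:,:2]-[.4158,.3638])@np.array([-d[1],d[0]]); zz=q[k][:,2]; bb=b[zz>.085]
        print(round(lo,3),k.sum(),"zmax",np.percentile(zz,90).round(4), (bb.min().round(4),bb.max().round(4)) if len(bb) else None)
E
```

```text
t: 18.03
position: [0.4343, 0.378, 0.2489]
orientation: [-3.112, -0.007, 0.886]
ft_force: [0.4, 0.5, -0.3]
opening: 0.0855
t 18.03 pt [0.4189 0.3658 0.0856] TCPz 0.249 ori [-3.112 -0.007  0.886] scanner z [0.065 0.034 0.997] F [ 0.4  0.5 -0.3] | turn -0.002 then dp [-0.0036 -0.001   0.0056]
t: 18.53
position: [0.4367, 0.3739, 0.4021]
orientation: [-3.11, 0.001, 0.886]
ft_force: [0.5, 0.1, 1.8]
opening: 0.0856
t 18.53 pt [0.4201 0.361  0.2389] TCPz 0.402 ori [-3.11e+00  1.00e-03  8.86e-01] scanner z [0.072 0.039 0.997] F [0.5 0.1 1.8] | turn -0.002 then dp [-0.0004 -0.0002  0.159 ]
-0.085 124 zmax 0.0919 (np.float64(-0.0175), np.float64(0.0161))
-0.07 547 zmax 0.0924 (np.float64(-0.0175), np.float64(0.0161))
-0.055 773 zmax 0.0924 (np.float64(-0.0173), np.float64(0.0167))
-0.04 807 zmax 0.0923 (np.float64(-0.0171), np.float64(0.0166))
-0.025 576 zmax 0.0925 (np.float64(-0.0169), np.float64(0.0169))
-0.01 603 zmax 0.0925 (np.float64(-0.0167), np.float64(0.0169))
0.005 621 zmax 0.0925 (np.float64(-0.0164), np.float64(0.0172))
0.02 682 zmax 0.0925 (np.float64(-0.0162), np.float64(0.0172))
0.035 1021 zmax 0.0938 (np.float64(-0.016), np.float64(0.0175))
0.05 987 zmax 0.0924 (np.float64(-0.0158), np.float64(0.0173))
0.065 1097 zmax 0.0913 (np.float64(-0.0188), np.float64(0.021))
0.08 1083 zmax 0.0822 None
0.095 981 zmax 0.0645 None
0.11 399 zmax 0.0474 None
```

View pics/s8.png

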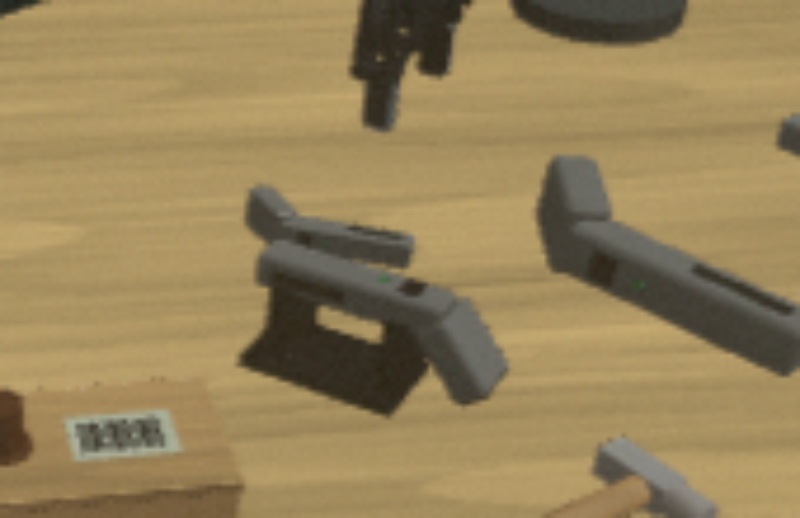

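```bash
python3 -m creep '[{"dp":[0,0,0],"turn":0.106,"hand":-1},{"dp":[0,0,0],"turn":0.106,"hand":-1},{"dp":[0,0,0],"turn":0.106,"hand":-1},{"dp":[0,0,0],"turn":0.106,"hand":-1},{"dp":[0,0,0],"turn":0.106,"hand":-1},{"dp":[0,0,0],"turn":0.106,"hand":-1},{"dp":[0,0,0],"turn":0.106,"hand":-1},{"dp":[0,0,0],"turn":0.106,"hand":-1}]'
python3 -c "
from h import *
go(.6,.078,.24,.037)"
```

```text
t: 19.3
position: [0.4344, 0.3727, 0.3786]
orientation: [3.14, 0.055, -0.002]
ft_force: [0.5, 0.4, -0.4]
opening: 0.0851
t 19.3 grasp [0.4259 0.3724 0.2239] ori [ 3.14e+00  5.50e-02 -2.00e-03] open 0.0851 F [ 0.5  0.4 -0.4] | turn -0.039 then dp [ 0.162   0.3006 -0.0252] dist 0.342
```

```bash
python3 -m creep '[{"dp":[0,0,-0.02],"turn":-0.039,"hand":-1},{"dp":[0.018,0.033,0],"turn":0,"hand":-1},{"dp":[0.018,0.033,0],"turn":0,"hand":-1},{"dp":[0.018,0.033,0],"turn":0,"hand":-1},{"dp":[0.018,0.033,0],"turn":0,"hand":-1},{"dp":[0.018,0.033,0],"turn":0,"hand":-1},{"dp":[0.018,0.033,0],"turn":0,"hand":-1},{"dp":[0.018,0.033,0],"turn":0,"hand":-1},{"dp":[0.018,0.033,0],"turn":0,"hand":-1},{"dp":[0,0,0],"turn":0,"hand":-1},{"dp":[0,0,0],"turn":0,"hand":-1}]'
python3 - <<'E'
from h import *
c=cam('wrist'); w=cloud(c); cv2.imwrite('pics/w9.png',c['image']); X,Y,Z=w[...,0],w[...,1],w[...,2]
k=(Z>.125)&(Z<.15)&(abs(X-.613)<.04)&(abs(Y-.078)<.04); print("knob",rect(w[k]),w[k].mean(0).round(4),k.sum())
l=(Z>.094)&(Z<.11)&(abs(X-.613)<.08)&(abs(Y-.078)<.2); print("lid",rect(w[l]),np.median(w[l][:,2]))
go(.613,.078,.18,.037)
E
```

```text
t: 20.22
position: [0.5917, 0.104, 0.3604]
orientation: [3.131, 0.1, 0.041]
ft_force: [-0.2, -0.2, -1.3]
opening: 0.0852
knob (array([614. ,  77.5]), array([29.1, 29.1]), 71.7) [0.6153 0.0779 0.1368] 2143
lid (array([613.3,  77.1]), array([116.3, 294.5]), 2.4) 0.1018266122499015
t 20.27 grasp [0.576  0.1015 0.2055] ori [3.129 0.101 0.041] open 0.0854 F [ 0.5 -0.4 -0.3] | turn 0.004 then dp [0.0385 0.0246 0.0221] dist 0.051
```

View pics/w9.png

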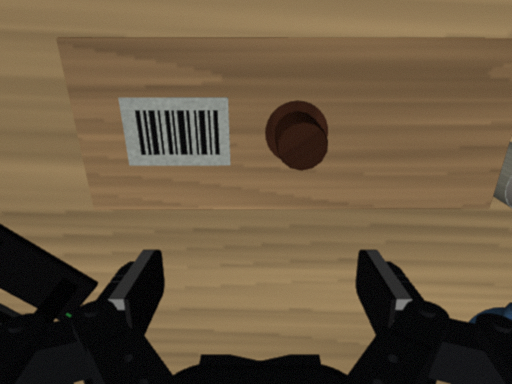

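```bash
cat > hold.py <<'E'
from h import *
import sys
for i in range(int(sys.argv[1]) if len(sys.argv)>1 else 2): camera("top")
s=manip.get_state(); print(np.round(s['position'],4),np.round(s['orientation'],4))
E
python3 hold.py 1
python3 -m creep '[{"dp":[0.019,0.012,0],"turn":0,"hand":-1}]'; python3 hold.py 1;python3 hold.py 1
python3 -m creep '[{"dp":[0.019,0.012,0],"turn":0,"hand":-1}]'; python3 hold.py 1;python3 hold.py 1
```

```text
[0.5911 0.1052 0.3605] [3.1303 0.1    0.043 ]
t: 20.4
position: [0.6085, 0.0967, 0.3593]
orientation: [3.132, 0.102, 0.047]
ft_force: [1.1, 1.1, 0.8]
opening: 0.0851
[0.6119 0.0938 0.3572] [3.1288 0.0993 0.0438]
[0.611  0.0945 0.3572] [3.1298 0.1014 0.0435]
t: 20.58
position: [0.6285, 0.0863, 0.3561]
orientation: [3.132, 0.103, 0.048]
ft_force: [-0.2, 0.3, 0.5]
opening: 0.0856
[0.6319 0.0833 0.3542] [3.1285 0.1002 0.0446]
[0.631  0.0838 0.3541] [3.1293 0.1025 0.0441]
```

```bash
python3 -m creep '[{"dp":[-0.04,0,0],"turn":0,"hand":-1},{"dp":[-0.04,0,0],"turn":0,"hand":-1},{"dp":[-0.04,0,0],"turn":0,"hand":-1},{"dp":[-0.04,0,0],"turn":0,"hand":-1},{"dp":[-0.04,0,0],"turn":0,"hand":-1},{"dp":[-0.04,0,0],"turn":0,"hand":-1}]'; python3 hold.py 2
for i in 1 2 3; do python3 -m creep '[{"dp":[0.038,0,-0.01],"turn":0,"hand":-1}]' >/dev/null; python3 hold.py 1; done
```

```text
t: 21.18
position: [0.3878, 0.0792, 0.369]
orientation: [3.133, 0.121, 0.054]
ft_force: [0.3, 0.5, 0.3]
opening: 0.0852
[0.3848 0.0793 0.3697] [3.1335 0.1208 0.0546]
[0.4258 0.0828 0.3748] [3.1343 0.1159 0.0566]
[0.47   0.0863 0.3766] [3.135  0.116  0.0579]
[0.5127 0.0895 0.3754] [3.1356 0.1208 0.0589]
```

```bash
python3 -m creep '[{"dp":[-0.035,0,0],"turn":0,"hand":-1}]' >/dev/null; python3 hold.py 2
for i in 1 2 3; do python3 -m creep '[{"dp":[0,0,0.038],"turn":0,"hand":-1}]' | sed -n 2,3p; done; python3 hold.py 2
```

```text
[0.4772 0.0884 0.3773] [3.1361 0.1272 0.0604]
position: [0.4748, 0.0888, 0.3473]
orientation: [3.136, 0.109, 0.061]
position: [0.4712, 0.0891, 0.3104]
orientation: [3.137, 0.103, 0.063]
position: [0.4682, 0.0895, 0.2741]
orientation: [3.137, 0.095, 0.064]
[0.4641 0.0891 0.2663] [3.1371 0.1166 0.0635]
```

```bash
for i in 1 2 3 4; do python3 hold.py 1; done
python3 -m creep '[{"dp":[0,0,-0.038],"turn":0,"hand":-1}]' | sed -n 2,3p; for i in 1 2 3 4; do python3 hold.py 1; done
python3 -m creep '[{"dp":[0,0,0],"turn":0,"hand":-1}]' | sed -n 2,3p
```

```text
[0.466  0.0891 0.2704] [3.137  0.1094 0.0634]
[0.4675 0.0891 0.2735] [3.137  0.1027 0.0632]
[0.4685 0.0891 0.2754] [3.137  0.0984 0.0631]
[0.4689 0.089  0.2762] [3.137  0.0963 0.0629]
position: [0.4696, 0.0893, 0.3073]
orientation: [3.137, 0.113, 0.063]
[0.474  0.0897 0.3219] [3.1372 0.0867 0.063 ]
[0.475  0.0897 0.3226] [3.1372 0.08   0.063 ]
[0.4747 0.0896 0.3209] [3.1371 0.0822 0.0629]
[0.4741 0.0896 0.3189] [3.1371 0.086  0.0629]
position: [0.4745, 0.0896, 0.3203]
orientation: [3.137, 0.083, 0.063]
```

```bash
for i in 1 2; do python3 -m creep '[{"dp":[0,0,-0.038],"turn":0,"hand":-1}]' | sed -n 2,3p;  python3 hold.py 2; done;python3 -m creep '[{"dp":[0,0,0],"turn":0,"hand":-1}]' | sed -n 2,3p; python3 hold.py 4
for i in 1 2; do python3 -m creep '[{"dp":[0,0,0.02],"turn":0,"hand":-1}]' | sed -n 2,3p;  python3 hold.py 5; done
```

```text
position: [0.4754, 0.0898, 0.3506]
orientation: [3.137, 0.1, 0.063]
[0.4789 0.0901 0.3639] [3.1372 0.0725 0.0628]
position: [0.4789, 0.0902, 0.3898]
orientation: [3.137, 0.093, 0.063]
[0.4822 0.0904 0.4049] [3.1373 0.0621 0.0628]
position: [0.4825, 0.0904, 0.4063]
orientation: [3.137, 0.058, 0.063]
[0.4822 0.0904 0.4045] [3.1373 0.0625 0.0628]
position: [0.4818, 0.0903, 0.3878]
orientation: [3.137, 0.055, 0.063]
[0.481  0.0902 0.3843] [3.1373 0.0635 0.0628]
position: [0.481, 0.0902, 0.369]
orientation: [3.137, 0.054, 0.063]
[0.48   0.0901 0.3652] [3.1373 0.0626 0.0628]
```

```bash
python3 -m creep '[{"dp":[0,0,0.038],"turn":0,"hand":-1},{"dp":[0,0,0.038],"turn":0,"hand":-1}]' | sed -n 2,3p; python3 hold.py 7
for i in 1 2 3; do python3 -m creep '[{"dp":[0,0,-0.038],"turn":0,"hand":-1}]' | sed -n 2,3p;  python3 hold.py 2; done;python3 hold.py 4
```

```text
position: [0.4795, 0.0898, 0.3]
orientation: [3.138, 0.037, 0.063]
[0.4796 0.0898 0.3011] [3.1375 0.0389 0.0628]
position: [0.4781, 0.0898, 0.331]
orientation: [3.137, 0.058, 0.063]
[0.4826 0.0902 0.3463] [3.1376 0.0257 0.0629]
position: [0.4811, 0.0902, 0.3737]
orientation: [3.138, 0.041, 0.063]
[0.4844 0.0905 0.3886] [3.1377 0.0107 0.0629]
position: [0.4828, 0.0905, 0.4147]
orientation: [3.138, 0.027, 0.063]
[0.4852 0.0907 0.4301] [ 3.1379 -0.0044  0.0631]
[0.4849 0.0906 0.4233] [3.1377 0.008  0.0629]
```

```bash
python3 -c "
from h import *
go(.614,.0775,.2,.041)"
python3 -m creep '[{"dp":[0.01,0,0],"turn":0.005,"hand":-1},{"dp":[0.02,0,0.005],"turn":0.005,"hand":-1},{"dp":[0.02,0,0.01],"turn":0.005,"hand":-1},{"dp":[0.02,0,0.01],"turn":0.005,"hand":-1},{"dp":[0.02,0,0.01],"turn":0,"hand":-1},{"dp":[0.02,0,0.005],"turn":0,"hand":-1},{"dp":[0.01,0,0],"turn":0,"hand":-1}]' | sed -n 2,3p; python3 hold.py 6
python3 -c "
from h import *
go(.614,.0775,.18,.041)"
```

```text
t 25.37 grasp [0.4837 0.09   0.2684] ori [3.138 0.008 0.063] open 0.0856 F [-0.1  0.3  0. ] | turn 0.022 then dp [0.1302 0.0175 0.0674] dist 0.148
position: [0.6119, 0.0969, 0.378]
orientation: [3.138, 0.007, 0.041]
[0.6093 0.097  0.3816] [3.1379 0.0033 0.0414]
t 26.25 grasp [0.6089 0.0964 0.2266] ori [3.138e+00 3.000e-03 4.100e-02] open 0.0853 F [ 0.1 -0.  -0.1] | turn 0.0 then dp [0.0045 0.0189 0.0467] dist 0.051
```

```bash
python3 -m creep '[{"dp":[0.001,0.004,0.005],"turn":0,"hand":-1},{"dp":[0.0015,0.006,0.01],"turn":0,"hand":-1},{"dp":[0.002,0.006,0.012],"turn":0,"hand":-1},{"dp":[0,0.003,0.01],"turn":0,"hand":-1},{"dp":[0,0,0.005],"turn":0,"hand":-1}]' | sed -n 2,3p; python3 hold.py 5
python3 -c "
from h import *
go(.614,.0775,.124,.041)"
```

```text
position: [0.6132, 0.0762, 0.3403]
orientation: [3.137, -0.004, 0.042]
[0.6137 0.0773 0.3429] [ 3.1379 -0.0073  0.0431]
t 26.92 grasp [0.6149 0.0768 0.1879] ori [ 3.138 -0.007  0.043] open 0.0855 F [ 0.  -0.1 -0.3] | turn 0.002 then dp [-0.0013 -0.001   0.0639] dist 0.064
```

```bash
python3 -m creep '[{"dp":[0,0,0.005],"turn":0,"hand":-1},{"dp":[-0.001,-0.001,0.01],"turn":0,"hand":-1},{"dp":[0,0,0.015],"turn":0,"hand":-1},{"dp":[0,0,0.015],"turn":0,"hand":-1},{"dp":[0,0,0.01],"turn":0,"hand":-1},{"dp":[0,0,0.005],"turn":0,"hand":-1}]' | sed -n 2,3p; python3 hold.py 6
python3 -c "
from h import *
go(.614,.0775,.126,.041)"
```

```text
position: [0.6141, 0.0796, 0.2838]
orientation: [3.138, -0.018, 0.045]
[0.6149 0.0794 0.287 ] [ 3.1382 -0.0225  0.0447]
t 27.72 grasp [0.6184 0.0791 0.132 ] ori [ 3.138 -0.023  0.045] open 0.0854 F [-0.2 -1.   1.2] | turn 0.004 then dp [-0.0046  0.0014  0.0059] dist 0.008
```

```bash
python3 -m creep '[{"dp":[-0.0046,0.0014,0.005],"turn":0,"hand":-1}]' | sed -n 2,3p; python3 hold.py 5
python3 -c "
from h import *
go(.614,.0775,.126,.041)"
python3 -m creep '[{"dp":[0,0,0],"turn":0,"hand":0.3},{"dp":[0,0,0],"turn":0,"hand":1},{"dp":[0,0,0],"turn":0,"hand":1},{"dp":[0,0,0],"turn":0,"hand":1},{"dp":[0,0,0],"turn":0,"hand":1},{"dp":[0,0,0],"turn":0,"hand":1},{"dp":[0,0,0],"turn":0,"hand":1},{"dp":[0,0,0],"turn":0,"hand":1}]' 60
python3 -c "
from h import *
go(.614,.0775,.126,.041)"
```

```text
position: [0.6113, 0.0779, 0.284]
orientation: [3.138, -0.027, 0.045]
[0.6104 0.0777 0.2821] [ 3.1382 -0.0228  0.0446]
t 28.05 grasp [0.6139 0.0774 0.1271] ori [ 3.138 -0.023  0.045] open 0.0856 F [-0.5  0.4 -1.1] | turn 0.004 then dp [ 0.     -0.0001  0.0011] dist 0.001
t: 28.72
position: [0.6107, 0.0778, 0.2829]
orientation: [3.139, -0.024, 0.045]
ft_force: [0.4, 0.5, 0.4]
opening: 0.0287
t 28.72 grasp [0.6144 0.0776 0.128 ] ori [ 3.139 -0.024  0.045] open 0.0287 F [0.4 0.5 0.4] | turn 0.004 then dp [-0.0005  0.      0.002 ] dist 0.002
```

```bash
python3 -m creep '[{"dp":[0,0,-0.003],"turn":0,"hand":1},{"dp":[0,0,-0.006],"turn":0,"hand":1},{"dp":[0,0,-0.01],"turn":0,"hand":1},{"dp":[0,0,-0.015],"turn":0,"hand":1},{"dp":[0,0,-0.015],"turn":0,"hand":1},{"dp":[0,0,-0.015],"turn":0,"hand":1},{"dp":[0,0,-0.01],"turn":0,"hand":1},{"dp":[0,0,-0.005],"turn":0,"hand":1}]'; python3 hold.py 6
python3 -c "
from h import *
go(.40,.05,.19,.041)
cv2.imwrite('pics/s10.png',cam('scene')['image'])"
```

```text
t: 29.38
position: [0.6075, 0.0779, 0.3605]
orientation: [3.138, -0.009, 0.045]
ft_force: [0.6, -0.1, -2.9]
opening: 0.0283
[0.6071 0.0779 0.3569] [ 3.1384 -0.0034  0.0445]
t 29.68 grasp [0.6077 0.0774 0.2019] ori [ 3.138e+00 -3.000e-03  4.500e-02] open 0.0285 F [ 0.7 -0.2 -4.2] | turn 0.004 then dp [-0.2087  0.0189  0.0112] dist 0.21
```

View pics/s10.png

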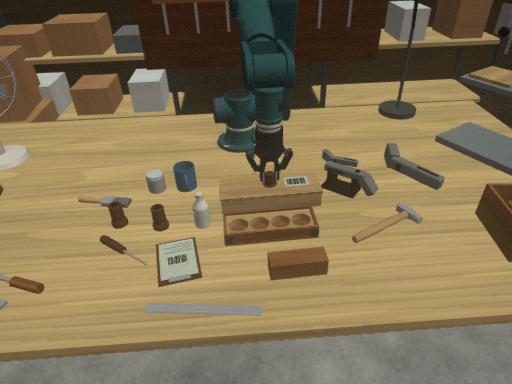

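```bash
python3 -m creep '[{"dp":[-0.006,0.001,0],"turn":0,"hand":1},{"dp":[-0.012,0.001,0],"turn":0,"hand":1},{"dp":[-0.02,0.002,0],"turn":0,"hand":1},{"dp":[-0.022,0.002,0],"turn":0,"hand":1},{"dp":[-0.022,0.002,0],"turn":0,"hand":1},{"dp":[-0.022,0.002,0],"turn":0,"hand":1},{"dp":[-0.022,0.002,0],"turn":0,"hand":1},{"dp":[-0.022,0.002,0],"turn":0,"hand":1},{"dp":[-0.022,0.002,0],"turn":0,"hand":1},{"dp":[-0.018,0.002,0],"turn":0,"hand":1},{"dp":[-0.012,0.001,0],"turn":0,"hand":1},{"dp":[-0.005,0,0],"turn":0,"hand":1}]'; python3 hold.py 6
python3 -c "
from h import *
go(.40,.05,.088,.041)"
```

```text
t: 30.73
position: [0.3888, 0.048, 0.347]
orientation: [3.138, 0.014, 0.044]
ft_force: [-0.2, 0.0, -3.4]
opening: 0.0287
[0.3915 0.0482 0.3476] [3.1382 0.0126 0.0448]
t 31.03 grasp [0.3896 0.0476 0.1926] ori [3.138 0.013 0.045] open 0.0283 F [-0.4  0.2 -3.5] | turn 0.004 then dp [ 0.0118 -0.0023  0.1044] dist 0.105
```

```bash
python3 -m creep '[{"dp":[0.002,0,0.006],"turn":0,"hand":1},{"dp":[0.003,0,0.012],"turn":0,"hand":1},{"dp":[0.002,0,0.016],"turn":0,"hand":1},{"dp":[0,0,0.016],"turn":0,"hand":1},{"dp":[0,0,0.016],"turn":0,"hand":1},{"dp":[0,0,0.012],"turn":0,"hand":1},{"dp":[0,0,0.006],"turn":0,"hand":1}]'; python3 hold.py 6
python3 -c "
from h import *
go(.40,.05,.09,.041)"
```

```text
t: 31.62
position: [0.4037, 0.0485, 0.2599]
orientation: [3.138, 0.007, 0.045]
ft_force: [0.2, 0.3, -3.3]
opening: 0.0283
[0.4043 0.0484 0.2633] [3.1378e+00 1.4000e-03 4.5400e-02]
t 31.92 grasp [0.4041 0.0478 0.1083] ori [3.138e+00 1.000e-03 4.500e-02] open 0.0283 F [ 0.  -0.1 -3.6] | turn 0.004 then dp [-0.004  -0.0024  0.0183] dist 0.019
```

```bash
python3 -m creep '[{"dp":[0,0,0.005],"turn":0,"hand":1},{"dp":[0,0,0.006],"turn":0,"hand":1},{"dp":[0,0,0.004],"turn":0,"hand":1},{"dp":[0,0,0.002],"turn":0,"hand":1}]'; python3 hold.py 5
python3 -c "
from h import *
go(.40,.05,.09,.041)"
```

```text
t: 32.25
position: [0.4056, 0.0484, 0.2484]
orientation: [3.137, -0.007, 0.045]
ft_force: [-0.3, 0.0, -3.0]
opening: 0.0281
[0.4058 0.0484 0.249 ] [ 3.1373 -0.0069  0.0454]
t 32.5 grasp [0.4069 0.0477 0.094 ] ori [ 3.137 -0.007  0.045] open 0.0279 F [-0.2  0.6 -4. ] | turn 0.004 then dp [-0.0068 -0.0026  0.0039] dist 0.008
```

```bash
python3 -m creep '[{"dp":[0,0,0.003],"turn":0,"hand":1},{"dp":[0,0,0.002],"turn":0,"hand":1}]'; python3 hold.py 5
python3 -c "
from h import *
go(.40,.05,.09,.041)"
```

```text
t: 32.67
position: [0.4061, 0.0483, 0.2452]
orientation: [3.137, -0.008, 0.045]
ft_force: [-5.6, -0.5, 11.3]
opening: 0.0283
[0.4062 0.0483 0.2454] [ 3.1371 -0.0091  0.0455]
t 32.92 grasp [0.4076 0.0477 0.0904] ori [ 3.137 -0.009  0.045] open 0.0285 F [-3.6 -1.2  4.4] | turn 0.004 then dp [-0.0075 -0.0026  0.0003] dist 0.008
```

```bash
python3 -m creep '[{"dp":[0,0,0],"turn":0,"hand":0.3},{"dp":[0,0,0],"turn":0,"hand":-0.3},{"dp":[0,0,0],"turn":0,"hand":-1},{"dp":[0,0,0],"turn":0,"hand":-1},{"dp":[0,0,0],"turn":0,"hand":-1},{"dp":[0,0,0],"turn":0,"hand":-1},{"dp":[0,0,0],"turn":0,"hand":-1}]'; python3 hold.py 4
python3 -m creep '[{"dp":[0,0,-0.005],"turn":0,"hand":-1},{"dp":[0,0,-0.012],"turn":0,"hand":-1},{"dp":[0,0,-0.02],"turn":0,"hand":-1},{"dp":[0,0,-0.02],"turn":0,"hand":-1},{"dp":[0,0,-0.02],"turn":0,"hand":-1},{"dp":[0,0,-0.02],"turn":0,"hand":-1},{"dp":[0,0,-0.02],"turn":0,"hand":-1},{"dp":[0,0,-0.02],"turn":0,"hand":-1},{"dp":[0,0,-0.012],"turn":0,"hand":-1},{"dp":[0,0,-0.005],"turn":0,"hand":-1}]'; python3 hold.py 6
python3 - <<'E'
from h import *
c=cam('wrist'); w=cloud(c); cv2.imwrite('pics/w11.png',c['image']); X,Y,Z=w[...,0],w[...,1],w[...,2]
k=(Z>.09)&(Z<.12)&(abs(X-.407)<.04)&(abs(Y-.048)<.04); print("knob",rect(w[k]),w[k].mean(0).round(4),k.sum())
l=(Z>.05)&(Z<.08)&(abs(X-.407)<.08)&(abs(Y-.048)<.2); print("lid",rect(w[l]),np.median(w[l][:,2]))
c=cam('top'); w=cloud(c); cv2.imwrite('pics/t11.png',c['image']); X,Y,Z=w[...,0],w[...,1],w[...,2]
for (x,y) in((.565,-.273),(.5375,-.412)):
    m=(np.hypot(X-x,Y-y)<.06)&(Z>.05); print("mill",w[m].mean(0).round(4), rect(w[m]),m.sum())
go(.55,-.3,.25,1.608)
E
```

```text
t: 33.5
position: [0.4075, 0.0483, 0.2458]
orientation: [3.137, -0.015, 0.045]
ft_force: [-0.2, 0.3, -0.1]
opening: 0.0853
[0.4075 0.0483 0.2457] [ 3.1367 -0.0151  0.0453]
t: 34.53
position: [0.4037, 0.049, 0.4071]
orientation: [3.137, -0.01, 0.045]
ft_force: [0.1, -0.5, 0.2]
opening: 0.0855
[0.4034 0.049  0.403 ] [ 3.1375e+00 -2.9000e-03  4.5300e-02]
knob (array([406.7,  47. ]), array([29.1, 29.1]), 27.3) [0.4077 0.0469 0.0991] 945
lid (array([406. ,  46.7]), array([116.1, 294.4]), 2.5) 0.0638076277246915
mill [ 0.5623 -0.2729  0.0779] (array([ 563.2, -273.9]), array([36.2, 40. ]), 43.4) 80
mill [ 0.5348 -0.4113  0.0775] (array([ 535.4, -412.3]), array([37.8, 38.6]), 28.8) 84
t 34.93 grasp [0.4039 0.0484 0.2481] ori [ 3.137e+00 -3.000e-03  4.500e-02] open 0.0853 F [-0.4 -0.5 -0.4] | turn -1.563 then dp [-0.3536  0.133   0.    ] dist 0.378
```

View pics/t11.png

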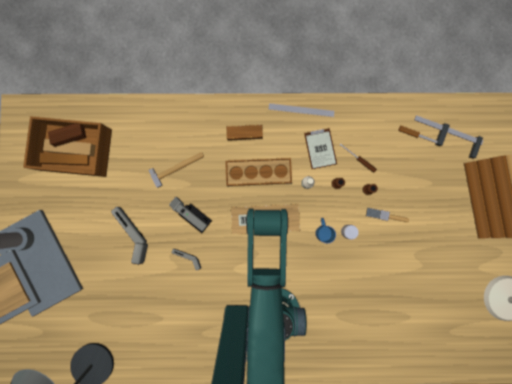

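```bash
python3 -m creep '[{"dp":[0.003,0.007,0],"turn":0,"hand":-1},{"dp":[0.006,0.015,0],"turn":0,"hand":-1},{"dp":[0.009,0.024,0],"turn":0,"hand":-1},{"dp":[0.011,0.03,0],"turn":0,"hand":-1},{"dp":[0.011,0.03,0],"turn":0,"hand":-1},{"dp":[0.011,0.03,0],"turn":0,"hand":-1},{"dp":[0.011,0.03,0],"turn":0,"hand":-1},{"dp":[0.011,0.03,0],"turn":0,"hand":-1},{"dp":[0.011,0.03,0],"turn":0,"hand":-1},{"dp":[0.011,0.03,0],"turn":0,"hand":-1},{"dp":[0.009,0.024,0],"turn":0,"hand":-1},{"dp":[0.006,0.015,0],"turn":0,"hand":-1}]'
python3 -m creep '[{"dp":[0.003,0.007,0],"turn":0,"hand":-1},{"dp":[0,0,0],"turn":0,"hand":-1}]'; python3 hold.py 5
cat >> h.py <<'E'
def circ(w,x,y,zlo,zhi,r=.04):
    X,Y,Z=w[...,0],w[...,1],w[...,2]
    m=(np.hypot(X-x,Y-y)<r)&(Z>zlo)&(Z<zhi); q=w[m][:,:2]
    (cx,cy),rad=cv2.minEnclosingCircle((q*1000).astype(np.float32))
    return round(cx,1),round(cy,1),round(rad,1),int(m.sum())
E
python3 - <<'E'
from h import *
c=cam('wrist'); w=cloud(c); cv2.imwrite('pics/w12.png',c['image'])
print(circ(w,.565,-.274,.072,.09)); print(circ(w,.538,-.412,.072,.09))
go(.565,-.274,.16,.045)
E
```

```text
t: 35.93
position: [0.5317, -0.2571, 0.3946]
orientation: [3.142, 0.008, 0.052]
ft_force: [0.4, 0.3, 0.5]
opening: 0.085
t: 36.1
position: [0.5357, -0.269, 0.3915]
orientation: [-3.14, 0.011, 0.047]
ft_force: [-0.3, 0.3, -0.3]
opening: 0.0853
[ 0.5352 -0.2658  0.3933] [-3.141   0.0092  0.0507]
(563.3, -277.2, 20.5, 1763)
(536.2, -416.1, 20.9, 1650)
t 36.4 grasp [ 0.5339 -0.2658  0.2385] ori [-3.141  0.009  0.051] open 0.0853 F [-0.3  0.2  0.3] | turn 0.006 then dp [0.0314 0.0096 0.0783] dist 0.085
```

View pics/w12.png

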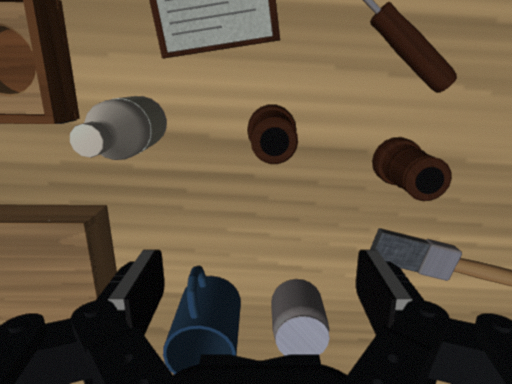

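```bash
python3 -m creep '[{"dp":[0.004,0.001,0.005],"turn":0.006,"hand":-1},{"dp":[0.006,0.002,0.01],"turn":0,"hand":-1},{"dp":[0.007,0.003,0.018],"turn":0,"hand":-1},{"dp":[0.007,0.003,0.018],"turn":0,"hand":-1},{"dp":[0.004,0.002,0.018],"turn":0,"hand":-1},{"dp":[0.002,0,0.012],"turn":0,"hand":-1},{"dp":[0,0,0.006],"turn":0,"hand":-1}]'; python3 hold.py 5
python3 - <<'E'
from h import *
go(.564,-.2755,.062,.045)
c=cam('wrist'); w=cloud(c); print(circ(w,.565,-.275,.072,.09))
E
```

```text
t: 36.98
position: [0.5685, -0.2715, 0.3053]
orientation: [3.137, -0.0, 0.05]
ft_force: [-0.5, -0.3, -0.1]
opening: 0.0857
[ 0.5684 -0.2722  0.3095] [ 3.1335 -0.0047  0.0495]
t 37.23 grasp [ 0.5692 -0.2734  0.1545] ori [ 3.133 -0.005  0.049] open 0.0852 F [0.7 0.1 0.7] | turn 0.004 then dp [-0.0057  0.0011  0.0925] dist 0.093
(563.4, -277.2, 20.7, 2904)
```

```bash
python3 -m creep '[{"dp":[-0.003,0.001,0.005],"turn":0.004,"hand":-1},{"dp":[-0.003,0.001,0.01],"turn":0,"hand":-1},{"dp":[0,0,0.015],"turn":0,"hand":-1},{"dp":[0,0,0.015],"turn":0,"hand":-1},{"dp":[0,0,0.015],"turn":0,"hand":-1},{"dp":[0,0,0.01],"turn":0,"hand":-1},{"dp":[0,0,0.005],"turn":0,"hand":-1}]'; python3 hold.py 5
python3 - <<'E'
from h import *
go(.5637,-.2765,.062,.045)
E
```

```text
t: 37.87
position: [0.5623, -0.2773, 0.2382]
orientation: [3.124, -0.018, 0.044]
ft_force: [-1.5, 0.3, -0.8]
opening: 0.0857
[ 0.5633 -0.2775  0.241 ] [ 3.1217 -0.0214  0.0439]
t 38.12 grasp [ 0.5668 -0.2805  0.0861] ori [ 3.122 -0.021  0.044] open 0.0855 F [1.  0.1 1. ] | turn -0.001 then dp [-0.0034 -0.0046  0.0239] dist 0.025
```

```bash
python3 -m creep '[{"dp":[-0.003,-0.004,0.006],"turn":0,"hand":-1},{"dp":[0,0,0.01],"turn":0,"hand":-1},{"dp":[0,0,0.006],"turn":0,"hand":-1},{"dp":[0,0,0.002],"turn":0,"hand":-1}]'; python3 hold.py 5
python3 - <<'E'
from h import *
go(.5637,-.2765,.062,.045)
E
python3 -m creep '[{"dp":[0,0,0],"turn":0,"hand":0},{"dp":[0,0,0],"turn":0,"hand":1},{"dp":[0,0,0],"turn":0,"hand":1},{"dp":[0,0,0],"turn":0,"hand":1},{"dp":[0,0,0],"turn":0,"hand":1},{"dp":[0,0,0],"turn":0,"hand":1},{"dp":[0,0,0],"turn":0,"hand":1}]' 50
python3 - <<'E'
from h import *
go(.5637,-.2765,.062,.045)
E
```

```text
t: 38.45
position: [0.5616, -0.2743, 0.2192]
orientation: [3.117, -0.028, 0.044]
ft_force: [0.0, 0.4, -0.9]
opening: 0.0855
[ 0.562  -0.2746  0.2205] [ 3.1163 -0.0296  0.0442]
t 38.7 grasp [ 0.5667 -0.2783  0.0656] ori [ 3.116 -0.03   0.044] open 0.0854 F [-0.3  0.3 -0.2] | turn -0.001 then dp [-0.003  -0.002   0.0035] dist 0.005
t: 39.28
position: [0.5625, -0.2748, 0.2222]
orientation: [3.115, -0.032, 0.044]
ft_force: [-0.9, -0.7, 0.3]
opening: 0.0389
t 39.28 grasp [ 0.5676 -0.2787  0.0673] ori [ 3.115 -0.032  0.044] open 0.0389 F [-0.9 -0.7  0.3] | turn -0.001 then dp [-0.004  -0.0025  0.0051] dist 0.007
```

```bash
python3 -m creep '[{"dp":[0,0,-0.004],"turn":0,"hand":1},{"dp":[0,0,-0.01],"turn":0,"hand":1},{"dp":[0,0,-0.018],"turn":0,"hand":1},{"dp":[0,0,-0.022],"turn":0,"hand":1},{"dp":[0,0,-0.022],"turn":0,"hand":1},{"dp":[0,0,-0.022],"turn":0,"hand":1},{"dp":[0,0,-0.022],"turn":0,"hand":1},{"dp":[0,0,-0.022],"turn":0,"hand":1},{"dp":[0,0,-0.016],"turn":0,"hand":1},{"dp":[0,0,-0.008],"turn":0,"hand":1}]'; python3 hold.py 6
python3 - <<'E'
from h import *
go(.6186,.0443,.22,.045)
c=cam('wrist'); cv2.imwrite('pics/w13.png',c['image'])
E
```

```text
t: 40.12
position: [0.5552, -0.2699, 0.3924]
orientation: [3.123, -0.019, 0.044]
ft_force: [0.9, 0.2, -1.5]
opening: 0.0391
[ 0.5551 -0.2698  0.3866] [ 3.128  -0.0117  0.0435]
t 40.42 grasp [ 0.557  -0.2718  0.2316] ori [ 3.128 -0.012  0.043] open 0.0384 F [ 0.2  0.5 -1.8] | turn -0.002 then dp [ 0.0756 -0.3132  0.0082] dist 0.322
```

View pics/w13.png

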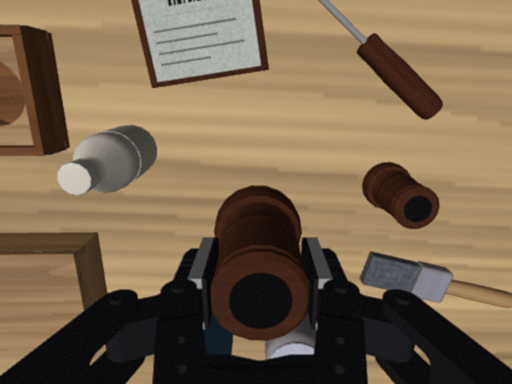

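```bash
python3 - <<'E'
from h import *
s,c,q=scanner_pose()
m=(c["depth"]>0)&(q[...,2]>.12)&(q[...,2]<.155)&(np.hypot(q[...,0],q[...,1])<.03)
v,u=np.where(m); print(m.sum(),np.percentile(q[m][:,2],[5,50,95]))
mm=m&(q[...,2]<np.percentile(q[m][:,2],50)+.004)
print(cv2.minEnclosingCircle((q[mm][:,:2]*1000).astype(np.float32)))
E
python3 -m creep '[{"dp":[0.0015,-0.007,0],"turn":0,"hand":1},{"dp":[0.004,-0.016,0],"turn":0,"hand":1},{"dp":[0.006,-0.025,0],"turn":0,"hand":1},{"dp":[0.0075,-0.03,0],"turn":0,"hand":1},{"dp":[0.0075,-0.03,0],"turn":0,"hand":1},{"dp":[0.0075,-0.03,0],"turn":0,"hand":1},{"dp":[0.0075,-0.03,0],"turn":0,"hand":1},{"dp":[0.0075,-0.03,0],"turn":0,"hand":1},{"dp":[0.0075,-0.03,0],"turn":0,"hand":1},{"dp":[0.007,-0.03,0],"turn":0,"hand":1},{"dp":[0.006,-0.025,0],"turn":0,"hand":1},{"dp":[0.004,-0.016,0],"turn":0,"hand":1}]' | sed -n 2,3p
python3 -m creep '[{"dp":[0.0015,-0.007,0],"turn":0,"hand":1},{"dp":[0,0,0],"turn":0,"hand":1}]' | sed -n 2,3p; python3 hold.py 5
python3 - <<'E'
from h import *
go(.6186,.0443,.16,.045)
c=cam('wrist'); cv2.imwrite('pics/w14.png',c['image']); w=cloud(c)
X,Y,Z=w[...,0],w[...,1],w[...,2]
m=(Z>.04)&(Z<.052)&(abs(X-.614)<.075)&(abs(Y-.077)<.17); print("rim",rect(w[m]))
E
```

```text
11205 [0.12610271 0.14210416 0.15162046]
((5.583877086639404, 0.01817878894507885), 29.154264450073242)
position: [0.6173, 0.0455, 0.3712]
orientation: [3.136, 0.006, 0.035]
position: [0.6184, 0.0579, 0.3693]
orientation: [3.138, 0.009, 0.042]
[0.6184 0.0544 0.3702] [3.1364 0.0081 0.0366]
t 41.93 grasp [0.6172 0.0536 0.2152] ori [3.136 0.008 0.037] open 0.0393 F [ 0.1  0.8 -1.5] | turn -0.008 then dp [0.0014 0.0091 0.0552] dist 0.056
rim (array([613.6,  75.3]), array([112.2, 291.5]), 2.2)
```

View pics/w14.png

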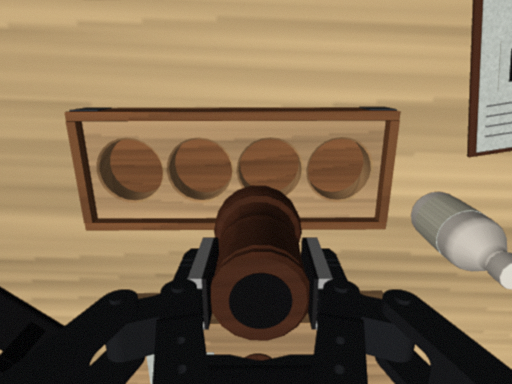

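Run:
```python
from h import *
s,c,q=scanner_pose()
D=c["depth"]>0; r=np.hypot(q[...,0],q[...,1])
for a,b in((.13,.134),(.134,.138),(.138,.141),(.141,.144),(.144,.147),(.147,.15)):
    m=D&(q[...,2]>a)&(q[...,2]<b)&(r<.032)
    if m.sum()>20: P=q[m]; print(a,m.sum(),np.percentile(P[:,0],[1,99]).round(4),np.percentile(P[:,1],[1,99]).round(4))
# mill side silhouettes lower down: foot
for a,b in((.16,.17),(.18,.19),(.2,.22),(.2,.225)):
    m=D&(q[...,2]>a)&(q[...,2]<b)&(r<.06)&(q[...,0]>0)
    if m.sum()>20: P=q[m]; print(a,m.sum(),P[:,0].min().round(4),P[:,0].max().round(4),np.percentile(P[:,1],[1,99]).round(4))
```

```text
0.13 313 [-0.006   0.0129] [-0.0293  0.0286]
0.134 921 [-0.0102  0.0119] [-0.0246  0.026 ]
0.138 631 [-0.019   0.0119] [-0.0251  0.0266]
0.141 6653 [-0.0209  0.0151] [-0.0234  0.0232]
0.144 850 [-0.0113  0.0168] [-0.0306  0.0305]
0.147 347 [0.0033 0.0166] [-0.0308  0.0307]
0.16 1201 0.0002 0.0161 [-0.0306  0.0321]
0.18 385 0.0005 0.0165 [-0.0191  0.0198]
0.2 1643 0.0 0.0202 [-0.0242  0.0229]
0.2 1690 0.0 0.0202 [-0.0242  0.0228]
```

Run:
```python
from h import *
goo(.6149,.0435,.06,.045,(-.0065,0,.222))
```

```text
t 42.03 pt [0.6103 0.0531 0.1484] TCPz 0.37 ori [3.137 0.008 0.037] scanner z [0.082 0.008 0.997] F [-0.1  1.  -1.5] | turn -0.008 then dp [0.0049 0.0093 0.0884]
```

```bash
python3 -m creep '[{"dp":[0.002,0.003,0.004],"turn":-0.006,"hand":1},{"dp":[0.002,0.003,0.01],"turn":0,"hand":1},{"dp":[0.001,0.003,0.016],"turn":0,"hand":1},{"dp":[0,0,0.018],"turn":0,"hand":1},{"dp":[0,0,0.016],"turn":0,"hand":1},{"dp":[0,0,0.01],"turn":0,"hand":1},{"dp":[0,0,0.004],"turn":0,"hand":1}]' | sed -n 2,3p; python3 hold.py 6
python3 - <<'E'
from h import *
goo(.6149,.0435,.038,.045,(-.0065,0,.222))
c=cam('wrist'); cv2.imwrite('pics/w15.png',c['image'])
E
```

```text
position: [0.6246, 0.0388, 0.2888]
orientation: [3.135, 0.002, 0.036]
[0.6254 0.0395 0.2933] [ 3.1347 -0.0046  0.0371]
t 42.92 pt [0.62   0.0378 0.0713] TCPz 0.293 ori [ 3.135 -0.005  0.037] scanner z [0.07  0.009 0.997] F [ 0.2 -0.8 -1.1] | turn -0.008 then dp [-0.005  -0.0062  0.0332]
```

View pics/w15.png

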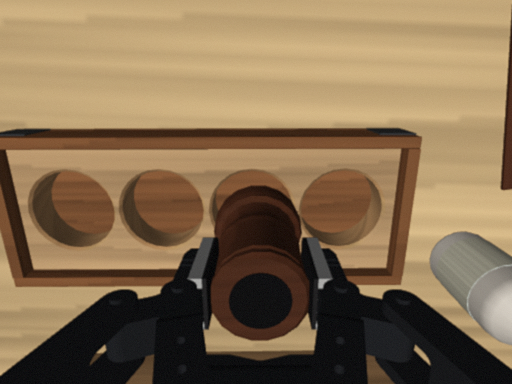

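```bash
python3 -m creep '[{"dp":[-0.0025,-0.003,0.003],"turn":-0.006,"hand":1},{"dp":[-0.0025,-0.003,0.003],"turn":0,"hand":1}]' | sed -n 2,3p; python3 hold.py 6
cat >> h.py <<'E'
def bores(c):
    "centres of visible bore mouths: hole pixels carried along their rays to z=.034"
    w=cloud(c); K=c["mtx"]; T=c["world_from_camera"]; v,u=np.mgrid[:384,:512]
    ray=np.stack([(u-K[0,2])/K[0,0],(v-K[1,2])/K[1,1],np.ones_like(u,float)],-1)@T[:3,:3].T
    k=(.034-T[2,3])/ray[...,2]; P=T[:3,3]+k[...,None]*ray
    d=np.array([np.cos(.04),np.sin(.04)]); e=np.array([-d[1],d[0]])
    a=(P[...,:2]-[.6136,.0765])@d; b=(P[...,:2]-[.6136,.0765])@e
    for i,off in enumerate((-.099,-.033,.033,.099)):
        m=(w[...,2]<.029)&(np.hypot(a,b-off)<.036)&(abs(b-off)<.0325)
        if m.sum()<200: continue
        q=P[m][:,:2]; (cx,cy),r=cv2.minEnclosingCircle((q*1000).astype(np.float32)); print("bore",i,round(cx,1),round(cy,1),"r",round(r,1),m.sum())
E
python3 - <<'E'
from h import *
goo(.6149,.0435,.038,.045,(-.0065,0,.222))
bores(cam('wrist'))
E
```

```text
position: [0.6208, 0.0453, 0.2898]
orientation: [3.134, -0.01, 0.043]
[0.6207 0.0451 0.289 ] [ 3.1339 -0.008   0.0432]
t 43.43 pt [0.6161 0.0432 0.0669] TCPz 0.289 ori [ 3.134 -0.008  0.043] scanner z [0.067 0.011 0.998] F [ 0.2 -0.2 -1.8] | turn -0.002 then dp [-0.0014 -0.0006  0.0289]
bore 0 618.7 -22.6 r 29.3 4747
bore 1 616.9 42.3 r 29.1 1434
bore 2 613.9 107.2 r 29.3 4813
bore 3 611.4 171.9 r 29.3 4796
```

```bash
python3 -m creep '[{"dp":[0,0,0.004],"turn":0,"hand":1},{"dp":[0,0,0.008],"turn":0,"hand":1},{"dp":[0,0,0.008],"turn":0,"hand":1},{"dp":[0,0,0.004],"turn":0,"hand":1}]' | sed -n 2,4p; python3 hold.py 6
python3 - <<'E'
from h import *
goo(.6158,.0432,.038,.045,(-.0065,0,.222))
E
```

```text
position: [0.6215, 0.0446, 0.2643]
orientation: [3.134, -0.011, 0.043]
ft_force: [-0.6, 0.1, -2.6]
[0.622  0.0446 0.2665] [ 3.1335 -0.0139  0.0428]
t 44.12 pt [0.6187 0.0427 0.0445] TCPz 0.267 ori [ 3.134 -0.014  0.043] scanner z [0.061 0.011 0.998] F [-0.6  0.3 -1.2] | turn -0.002 then dp [-0.0029 -0.0007  0.0064]
```

```bash
python3 -m creep '[{"dp":[-0.003,-0.0005,0.003],"turn":0,"hand":1},{"dp":[0,0,0.006],"turn":0,"hand":1},{"dp":[-0.001,0,0.006],"turn":0,"hand":1},{"dp":[0,0,0.003],"turn":0,"hand":1}]' | sed -n 2,4p; python3 hold.py 6
python3 - <<'E'
from h import *
goo(.6158,.0432,.01,.045,(-.0065,0,.222)); print(manip.get_state()['ft_force'])
E
```

```text
position: [0.6185, 0.0449, 0.2496]
orientation: [3.133, -0.019, 0.043]
ft_force: [0.4, 0.0, -1.8]
[0.6191 0.0449 0.251 ] [ 3.1332 -0.0208  0.0428]
t 44.75 pt [0.6173 0.0429 0.0289] TCPz 0.251 ori [ 3.133 -0.021  0.043] scanner z [0.054 0.011 0.998] F [ 0.  -0.  -0.9] | turn -0.002 then dp [-0.0019 -0.0005  0.0188]
[ 0.027863   -0.0107142  -0.89629786]
```

```bash
python3 -m creep '[{"dp":[-0.001,0,0.004],"turn":0,"hand":1},{"dp":[-0.001,0,0.006],"turn":0,"hand":1},{"dp":[-0.001,0,0.005],"turn":0,"hand":1},{"dp":[0,0,0.002],"turn":0,"hand":1}]' | sed -n 2,4p; python3 hold.py 6
python3 - <<'E'
from h import *
goo(.6158,.0432,.01,.045,(-.0065,0,.222)); print(manip.get_state()['ft_force'])
E
```

```text
position: [0.6168, 0.0446, 0.2341]
orientation: [3.133, -0.024, 0.043]
ft_force: [-1.1, 0.0, -2.5]
[0.6174 0.0446 0.2356] [ 3.1328 -0.0265  0.0429]
t 45.38 pt [0.6169 0.0426 0.0135] TCPz 0.236 ori [ 3.133 -0.026  0.043] scanner z [0.048 0.011 0.999] F [ 0.2  0.  -2.7] | turn -0.002 then dp [-0.0011 -0.0007  0.0035]
[ 0.21191094  0.04679895 -2.6519104 ]
```

```bash
python3 -m creep '[{"dp":[-0.001,0,0.003],"turn":0,"hand":1},{"dp":[0,0,0],"turn":0,"hand":1}]' | sed -n 2,4p; python3 hold.py 4
python3 -m creep '[{"dp":[0,0,0],"turn":0,"hand":0.3},{"dp":[0,0,0],"turn":0,"hand":-0.3},{"dp":[0,0,0],"turn":0,"hand":-1},{"dp":[0,0,0],"turn":0,"hand":-1},{"dp":[0,0,0],"turn":0,"hand":-1},{"dp":[0,0,0],"turn":0,"hand":-1}]' | sed -n 2,5p; python3 hold.py 4
python3 -m creep '[{"dp":[0,0,-0.005],"turn":0,"hand":-1},{"dp":[0,0,-0.012],"turn":0,"hand":-1},{"dp":[0,0,-0.02],"turn":0,"hand":-1},{"dp":[0,0,-0.02],"turn":0,"hand":-1},{"dp":[0,0,-0.02],"turn":0,"hand":-1},{"dp":[0,0,-0.02],"turn":0,"hand":-1},{"dp":[0,0,-0.02],"turn":0,"hand":-1},{"dp":[0,0,-0.02],"turn":0,"hand":-1},{"dp":[0,0,-0.012],"turn":0,"hand":-1},{"dp":[0,0,-0.005],"turn":0,"hand":-1}]' | sed -n 2,5p; python3 hold.py 5
python3 - <<'E'
from h import *
c=cam('wrist'); w=cloud(c); cv2.imwrite('pics/w16.png',c['image']);print(circ(w,.6158,.043,.08,.1)); 
c=cam('top'); w=cloud(c); X,Y,Z=w[...,0],w[...,1],w[...,2]; cv2.imwrite('pics/t16.png',c['image'])
print(circ(w,.536,-.414,.07,.09,.06))
go(.5,-.4,.25,.045)
E
```

```text
position: [0.6167, 0.0445, 0.233]
orientation: [3.133, -0.028, 0.043]
ft_force: [-0.5, -0.2, -3.6]
[0.617  0.0445 0.2337] [ 3.1326 -0.029   0.0429]
position: [0.6179, 0.0445, 0.2362]
orientation: [3.132, -0.034, 0.043]
ft_force: [0.1, 0.8, 0.4]
opening: 0.0853
[0.6177 0.0445 0.2359] [ 3.1324 -0.0331  0.0429]
position: [0.6109, 0.0458, 0.403]
orientation: [3.132, -0.033, 0.043]
ft_force: [0.1, -0.2, -0.7]
opening: 0.0854
[0.6108 0.0458 0.3975] [ 3.1329 -0.0249  0.0429]
(613.3, 38.6, 20.6, 1641)
(535.3, -413.7, 20.2, 73)
t 47.63 grasp [0.6146 0.0446 0.2419] ori [ 3.133 -0.024  0.043] open 0.0854 F [-0.4 -0.5  0.6] | turn -0.002 then dp [-0.1343  0.4391 -0.0074] dist 0.459
```

View pics/w16.png

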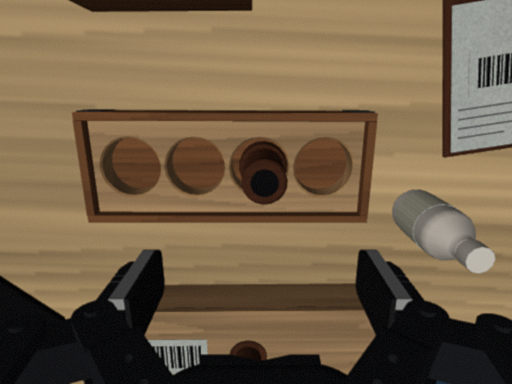

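```bash
python3 -m creep '[{"dp":[-0.002,0.007,0],"turn":0,"hand":-1},{"dp":[-0.004,0.016,0],"turn":0,"hand":-1},{"dp":[-0.007,0.025,0],"turn":0,"hand":-1},{"dp":[-0.009,0.033,0],"turn":0,"hand":-1},{"dp":[-0.009,0.033,0],"turn":0,"hand":-1},{"dp":[-0.009,0.033,0],"turn":0,"hand":-1},{"dp":[-0.009,0.033,0],"turn":0,"hand":-1},{"dp":[-0.009,0.033,0],"turn":0,"hand":-1},{"dp":[-0.009,0.033,0],"turn":0,"hand":-1},{"dp":[-0.009,0.033,0],"turn":0,"hand":-1},{"dp":[-0.009,0.033,0],"turn":0,"hand":-1},{"dp":[-0.009,0.033,0],"turn":0,"hand":-1}]' | sed -n 2,3p
python3 -m creep '[{"dp":[-0.009,0.033,0],"turn":0,"hand":-1},{"dp":[-0.007,0.025,0],"turn":0,"hand":-1},{"dp":[-0.004,0.016,0],"turn":0,"hand":-1},{"dp":[-0.002,0.007,0],"turn":0,"hand":-1},{"dp":[0,0,0],"turn":0,"hand":-1}]' | sed -n 2,3p; python3 hold.py 5
python3 - <<'E'
from h import *
c=cam('wrist'); w=cloud(c); cv2.imwrite('pics/w17.png',c['image']); print(circ(w,.536,-.4145,.07,.09,.045))
go(.536,-.4145,.15,.045)
E
```

```text
position: [0.5281, -0.315, 0.3832]
orientation: [-3.142, -0.002, 0.056]
position: [0.5035, -0.4104, 0.3763]
orientation: [-3.137, 0.008, 0.043]
[ 0.5051 -0.4071  0.3778] [-3.1382  0.0059  0.0483]
(535.9, -416.3, 20.5, 1967)
t 49.35 grasp [ 0.5043 -0.4066  0.223 ] ori [-3.139  0.006  0.048] open 0.0856 F [ 0.4  0.1 -0.4] | turn 0.003 then dp [0.0318 0.0095 0.0728] dist 0.08
```

View pics/w17.png

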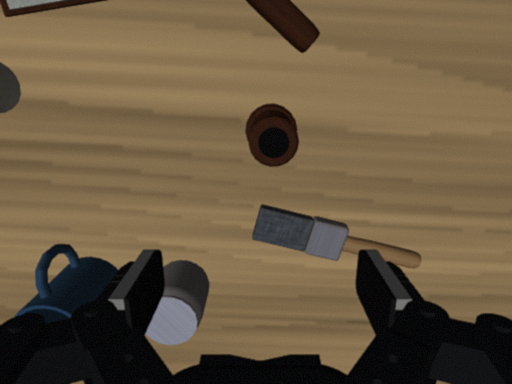

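```bash
python3 -m creep '[{"dp":[0.004,0.001,0.004],"turn":0.003,"hand":-1},{"dp":[0.006,0.002,0.01],"turn":0,"hand":-1},{"dp":[0.007,0.003,0.015],"turn":0,"hand":-1},{"dp":[0.005,0.003,0.015],"turn":0,"hand":-1},{"dp":[0.003,0.001,0.015],"turn":0,"hand":-1},{"dp":[0.001,0,0.01],"turn":0,"hand":-1},{"dp":[0,0,0.005],"turn":0,"hand":-1}]'| sed -n 2,3p; python3 hold.py 5
python3 - <<'E'
from h import *
go(.536,-.4155,.062,.045)
c=cam('wrist'); w=cloud(c); print(circ(w,.536,-.4155,.07,.09))
E
```

```text
position: [0.5375, -0.4118, 0.2986]
orientation: [-3.141, 0.002, 0.053]
[ 0.5371 -0.4126  0.3031] [ 3.1379e+00 -2.1000e-03  5.1800e-02]
t 50.18 grasp [ 0.5375 -0.4131  0.1481] ori [ 3.138e+00 -2.000e-03  5.200e-02] open 0.0854 F [-0.3 -0.8  0.8] | turn 0.007 then dp [-0.0017  0.002   0.0861] dist 0.086
(536.1, -416.1, 20.6, 3158)
```

```bash
python3 -m creep '[{"dp":[-0.003,0,0.005],"turn":0.006,"hand":-1},{"dp":[-0.003,0,0.01],"turn":0,"hand":-1},{"dp":[0,0,0.015],"turn":0,"hand":-1},{"dp":[0,0,0.015],"turn":0,"hand":-1},{"dp":[0,0,0.012],"turn":0,"hand":-1},{"dp":[0,0,0.006],"turn":0,"hand":-1},{"dp":[0,0,0.003],"turn":0,"hand":-1}]'| sed -n 2,3p; python3 hold.py 5
python3 - <<'E'
from h import *
go(.536,-.416,.062,.045)
E
```

```text
position: [0.53, -0.4149, 0.2403]
orientation: [3.128, -0.012, 0.043]
[ 0.5307 -0.4152  0.2427] [ 3.125  -0.0144  0.0434]
t 51.07 grasp [ 0.5331 -0.4177  0.0878] ori [ 3.125 -0.014  0.043] open 0.0855 F [-0.4  0.1 -0.1] | turn -0.002 then dp [ 0.0026 -0.002   0.0258] dist 0.026
```

```bash
python3 -m creep '[{"dp":[0.001,-0.002,0.006],"turn":0,"hand":-1},{"dp":[0,0,0.01],"turn":0,"hand":-1},{"dp":[0,0,0.006],"turn":0,"hand":-1},{"dp":[0,0,0.003],"turn":0,"hand":-1}]'| sed -n 2,3p; python3 hold.py 5
python3 - <<'E'
from h import *
go(.536,-.416,.062,.045)
E
python3 -m creep '[{"dp":[0,0,0],"turn":0,"hand":0},{"dp":[0,0,0],"turn":0,"hand":1},{"dp":[0,0,0],"turn":0,"hand":1},{"dp":[0,0,0],"turn":0,"hand":1},{"dp":[0,0,0],"turn":0,"hand":1},{"dp":[0,0,0],"turn":0,"hand":1},{"dp":[0,0,0],"turn":0,"hand":1}]' 50 | tail -1
python3 - <<'E'
from h import *
go(.536,-.416,.062,.045)
E
```

```text
position: [0.5332, -0.4141, 0.2199]
orientation: [3.119, -0.02, 0.044]
[ 0.5333 -0.4143  0.2211] [ 3.1186 -0.0208  0.0437]
t 51.65 grasp [ 0.5367 -0.4178  0.0662] ori [ 3.119 -0.021  0.044] open 0.0855 F [ 0.4 -0.3 -0.5] | turn -0.001 then dp [-0.0007 -0.0019  0.0041] dist 0.005
opening: 0.0387
t 52.23 grasp [ 0.5374 -0.4183  0.0681] ori [ 3.117 -0.023  0.044] open 0.0387 F [ 0.6  0.5 -0.4] | turn -0.001 then dp [-0.0014 -0.0025  0.006 ] dist 0.007
```

```bash
python3 -m creep '[{"dp":[0,0,-0.004],"turn":0,"hand":1},{"dp":[0,0,-0.01],"turn":0,"hand":1},{"dp":[0,0,-0.018],"turn":0,"hand":1},{"dp":[0,0,-0.022],"turn":0,"hand":1},{"dp":[0,0,-0.022],"turn":0,"hand":1},{"dp":[0,0,-0.022],"turn":0,"hand":1},{"dp":[0,0,-0.022],"turn":0,"hand":1},{"dp":[0,0,-0.022],"turn":0,"hand":1},{"dp":[0,0,-0.016],"turn":0,"hand":1},{"dp":[0,0,-0.008],"turn":0,"hand":1}]'| sed -n 2,5p; python3 hold.py 5
python3 - <<'E'
from h import *
go(.612,.174,.235,.045)
s,c,q=scanner_pose(); D=c["depth"]>0; r=np.hypot(q[...,0],q[...,1])
for a,b in((.141,.144),(.18,.19),(.2,.225)):
    m=D&(q[...,2]>a)&(q[...,2]<b)&(r<.06)
    if m.sum()>20: P=q[m]; print(a,m.sum(),P[:,0].max().round(4),np.percentile(P[:,1],[1,99]).round(4))
E
```

```text
position: [0.5285, -0.4098, 0.3941]
orientation: [3.126, -0.013, 0.043]
ft_force: [0.7, -0.7, -0.9]
opening: 0.0388
[ 0.5284 -0.4098  0.3884] [ 3.1315 -0.0078  0.0432]
t 53.32 grasp [ 0.5297 -0.4113  0.2334] ori [ 3.131 -0.008  0.043] open 0.0389 F [-0.6  0.5 -3.2] | turn -0.002 then dp [ 0.1085 -0.581  -0.0066] dist 0.591
0.141 6306 0.019 [-0.0247  0.0262]
0.18 495 0.0197 [-0.0193  0.0206]
0.2 1896 0.0235 [-0.025   0.0239]
```

```bash
python3 -m creep '[{"dp":[0.001,-0.007,0],"turn":0,"hand":1},{"dp":[0.003,-0.016,0],"turn":0,"hand":1},{"dp":[0.005,-0.025,0],"turn":0,"hand":1},{"dp":[0.006,-0.033,0],"turn":0,"hand":1},{"dp":[0.006,-0.033,0],"turn":0,"hand":1},{"dp":[0.006,-0.033,0],"turn":0,"hand":1},{"dp":[0.006,-0.033,0],"turn":0,"hand":1},{"dp":[0.006,-0.033,0],"turn":0,"hand":1},{"dp":[0.006,-0.033,0],"turn":0,"hand":1},{"dp":[0.006,-0.033,0],"turn":0,"hand":1},{"dp":[0.006,-0.033,0],"turn":0,"hand":1},{"dp":[0.006,-0.033,0],"turn":0,"hand":1}]' | sed -n 2,3p
python3 -m creep '[{"dp":[0.006,-0.033,0],"turn":0,"hand":1},{"dp":[0.006,-0.033,0],"turn":0,"hand":1},{"dp":[0.006,-0.033,0],"turn":0,"hand":1},{"dp":[0.006,-0.033,0],"turn":0,"hand":1},{"dp":[0.005,-0.027,0],"turn":0,"hand":1},{"dp":[0.004,-0.02,0],"turn":0,"hand":1},{"dp":[0.002,-0.012,0],"turn":0,"hand":1},{"dp":[0.001,-0.005,0],"turn":0,"hand":1},{"dp":[0,0,0],"turn":0,"hand":1}]' | sed -n 2,3p; python3 hold.py 5
python3 - <<'E'
from h import *
goo(.6108,.174,.07,.045,(-.003,0,.223))
bores(cam('wrist'))
E
```

```text
position: [0.5754, -0.0503, 0.3646]
orientation: [-3.133, 0.024, 0.03]
position: [0.6003, 0.1679, 0.3521]
orientation: [-3.129, 0.048, 0.043]
[0.6007 0.1654 0.3533] [-3.1295  0.0456  0.0392]
t 55.37 pt [0.5875 0.1676 0.1307] TCPz 0.353 ori [-3.129  0.046  0.039] scanner z [ 0.121 -0.007  0.993] F [ 0.4 -0.3 -1.4] | turn -0.006 then dp [ 0.0263 -0.0046  0.0596]
bore 0 618.0 -21.8 r 29.2 2805
bore 1 615.9 44.2 r 29.4 1340
bore 2 613.2 109.1 r 29.4 3478
bore 3 610.9 174.1 r 29.4 3467
```

```bash
python3 -m creep '[{"dp":[0.005,-0.001,0],"turn":-0.005,"hand":1},{"dp":[0.008,-0.002,0.005],"turn":0,"hand":1},{"dp":[0.008,-0.002,0.01],"turn":0,"hand":1},{"dp":[0.004,0,0.015],"turn":0,"hand":1},{"dp":[0.001,0,0.015],"turn":0,"hand":1},{"dp":[0,0,0.008],"turn":0,"hand":1},{"dp":[0,0,0.004],"turn":0,"hand":1}]' | sed -n 2,3p; python3 hold.py 6
python3 - <<'E'
from h import *
goo(.6108,.1745,.038,.045,(-.003,0,.223))
bores(cam('wrist'))
E
```

```text
position: [0.6293, 0.1694, 0.2931]
orientation: [-3.129, 0.038, 0.039]
[0.6293 0.1696 0.297 ] [-3.1279  0.033   0.0393]
t 56.3 pt [0.6188 0.1723 0.0742] TCPz 0.297 ori [-3.128  0.033  0.039] scanner z [ 0.108 -0.009  0.994] F [-0.2 -1.3 -1.4] | turn -0.006 then dp [-0.0067 -0.0021  0.0365]
bore 0 624.8 -10.9 r 19.0 808
bore 1 616.4 44.6 r 29.2 1692
bore 2 613.9 109.3 r 29.3 4414
bore 3 615.1 174.4 r 28.8 833
```

```bash
python3 -m creep '[{"dp":[-0.003,-0.001,0.003],"turn":-0.005,"hand":1},{"dp":[-0.004,-0.001,0.008],"turn":0,"hand":1},{"dp":[0,0,0.008],"turn":0,"hand":1},{"dp":[0,0,0.006],"turn":0,"hand":1},{"dp":[0,0,0.003],"turn":0,"hand":1}]' | sed -n 2,4p; python3 hold.py 6
python3 - <<'E'
from h import *
goo(.6108,.1745,.038,.045,(-.003,0,.223))
c=cam('wrist'); cv2.imwrite('pics/w18.png',c['image'])
E
```

```text
position: [0.6206, 0.1722, 0.2709]
orientation: [-3.127, 0.026, 0.045]
ft_force: [0.5, -0.6, -2.6]
[0.6214 0.1722 0.2728] [-3.1263  0.0232  0.045 ]
t 57.07 pt [0.6131 0.1752 0.05  ] TCPz 0.273 ori [-3.126  0.023  0.045] scanner z [ 0.099 -0.011  0.995] F [ 0.1  0.1 -1.4] | turn -0.0 then dp [-0.002   0.0008  0.012 ]
```

View pics/w18.png

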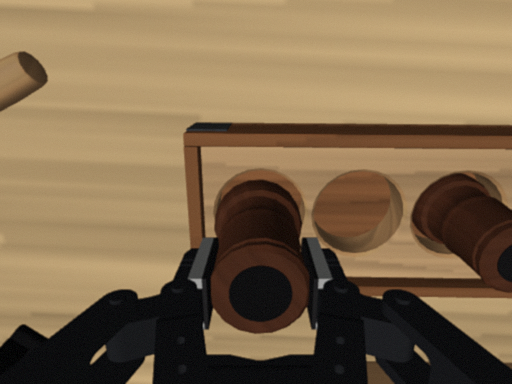

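```bash
python3 -m creep '[{"dp":[-0.002,0.0005,0.004],"turn":0,"hand":1},{"dp":[-0.001,0,0.006],"turn":0,"hand":1},{"dp":[0,0,0.006],"turn":0,"hand":1},{"dp":[0,0,0.003],"turn":0,"hand":1}]' | sed -n 2,4p; python3 hold.py 6
python3 - <<'E'
from h import *
goo(.6108,.1745,.01,.045,(-.003,0,.223))
E
```

```text
position: [0.6183, 0.1717, 0.2546]
orientation: [-3.126, 0.019, 0.045]
ft_force: [0.2, 0.1, -1.5]
[0.6188 0.1718 0.256 ] [-3.1255  0.017   0.0448]
t 57.75 pt [0.6118 0.1751 0.0332] TCPz 0.256 ori [-3.126  0.017  0.045] scanner z [ 0.093 -0.012  0.996] F [ 0.4  0.2 -1.8] | turn -0.0 then dp [-0.0006  0.0009  0.0232]
```

```bash
python3 -m creep '[{"dp":[-0.001,0.0005,0.004],"turn":0,"hand":1},{"dp":[-0.001,0,0.006],"turn":0,"hand":1},{"dp":[0,0,0.006],"turn":0,"hand":1},{"dp":[0,0,0.004],"turn":0,"hand":1}]' | sed -n 2,4p; python3 hold.py 6
python3 - <<'E'
from h import *
goo(.6108,.1745,.01,.045,(-.003,0,.223)); print(manip.get_state()['ft_force'])
E
```

```text
position: [0.6169, 0.1716, 0.2368]
orientation: [-3.125, 0.012, 0.045]
ft_force: [-0.9, -0.3, -1.0]
[0.6173 0.1717 0.238 ] [-3.1247  0.0111  0.0448]
t 58.38 pt [0.6117 0.1752 0.0151] TCPz 0.238 ori [-3.125  0.011  0.045] scanner z [ 0.087 -0.013  0.996] F [-1.  -0.4 -1.7] | turn -0.0 then dp [-0.0008  0.0007  0.0051]
[-0.96447042 -0.43143023 -1.74039127]
```

Inside the bore and moving freely. I go the last few mm down and release.

```bash
python3 -m creep '[{"dp":[-0.001,0.0005,0.003],"turn":0,"hand":1},{"dp":[0,0,0.001],"turn":0,"hand":1}]' | sed -n 2,4p; python3 hold.py 4
python3 -m creep '[{"dp":[0,0,0],"turn":0,"hand":0.3},{"dp":[0,0,0],"turn":0,"hand":-0.3},{"dp":[0,0,0],"turn":0,"hand":-1},{"dp":[0,0,0],"turn":0,"hand":-1},{"dp":[0,0,0],"turn":0,"hand":-1},{"dp":[0,0,0],"turn":0,"hand":-1}]' | sed -n 2,5p; python3 hold.py 4
python3 -m creep '[{"dp":[0,0,-0.005],"turn":0,"hand":-1},{"dp":[0,0,-0.012],"turn":0,"hand":-1},{"dp":[0,0,-0.02],"turn":0,"hand":-1},{"dp":[0,0,-0.02],"turn":0,"hand":-1},{"dp":[0,0,-0.02],"turn":0,"hand":-1},{"dp":[0,0,-0.02],"turn":0,"hand":-1},{"dp":[0,0,-0.02],"turn":0,"hand":-1},{"dp":[0,0,-0.02],"turn":0,"hand":-1},{"dp":[0,0,-0.012],"turn":0,"hand":-1},{"dp":[0,0,-0.005],"turn":0,"hand":-1}]' | sed -n 2,5p; python3 hold.py 5
python3 - <<'E'
from h import *
c=cam('wrist'); cv2.imwrite('pics/w19.png',c['image'])
for n in('top','scene'):
    c=cam(n); cv2.imwrite(f'pics/{n}19.png',c['image'])
    w=cloud(c); print(n,circ(w,.6155,.043,.07,.1),circ(w,.611,.1745,.07,.1))
    for r in cut_out("mill0_c",n): print(r["p"],r["point"])
go(.404,.046,.2,.041)
E
```

```text
position: [0.6166, 0.1712, 0.2348]
orientation: [-3.124, 0.009, 0.045]
ft_force: [-0.0, -0.2, -1.4]
[0.6168 0.1713 0.2352] [-3.1243  0.0085  0.0448]
position: [0.6174, 0.1714, 0.2374]
orientation: [-3.124, 0.005, 0.045]
ft_force: [-0.7, -0.5, -0.7]
opening: 0.0855
[0.6173 0.1714 0.2371] [-3.1238  0.0052  0.0448]
position: [0.6171, 0.1683, 0.4042]
orientation: [-3.124, 0.005, 0.045]
ft_force: [-0.4, 0.3, 0.9]
opening: 0.0853
[0.617  0.1683 0.3987] [-3.1249  0.0133  0.0449]
top (613.1, 40.2, 20.2, 73) (611.4, 177.7, 19.8, 44)
0.61 [264.6, 170.0]
scene (615.1, 38.6, 21.7, 140) (615.5, 175.8, 20.9, 138)
0.57 [265.6, 228.6]
t 60.78 grasp [0.615  0.1708 0.2438] ori [-3.125  0.013  0.045] open 0.0853 F [ 0.9  0.8 -0.1] | turn 0.004 then dp [-0.2154  0.1168  0.0447] dist 0.249
```

View pics/scene19.png

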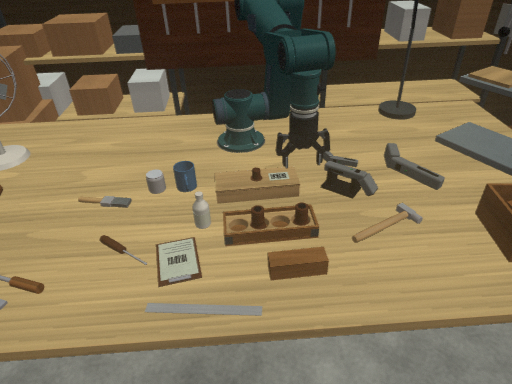

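View pics/w19.png

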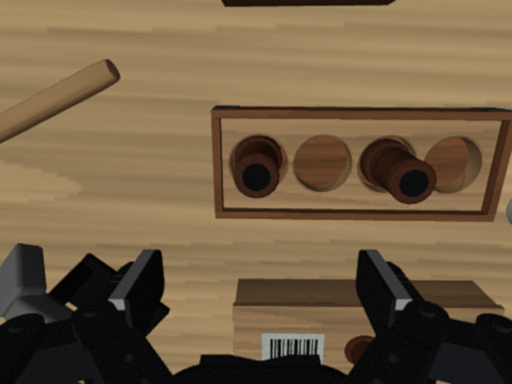

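```bash
python3 -m creep '[{"dp":[-0.006,0.003,0],"turn":0.004,"hand":-1},{"dp":[-0.013,0.007,0.002],"turn":0,"hand":-1},{"dp":[-0.022,0.012,0.005],"turn":0,"hand":-1},{"dp":[-0.026,0.014,0.006],"turn":0,"hand":-1},{"dp":[-0.026,0.014,0.006],"turn":0,"hand":-1},{"dp":[-0.026,0.014,0.006],"turn":0,"hand":-1},{"dp":[-0.026,0.014,0.006],"turn":0,"hand":-1},{"dp":[-0.026,0.014,0.006],"turn":0,"hand":-1},{"dp":[-0.022,0.012,0.004],"turn":0,"hand":-1},{"dp":[-0.014,0.008,0],"turn":0,"hand":-1},{"dp":[-0.007,0.004,0],"turn":0,"hand":-1},{"dp":[0,0,0],"turn":0,"hand":-1}]' | sed -n 2,3p; python3 hold.py 6
python3 - <<'E'
from h import *
go(.4067,.047,.15,.041)
c=cam('wrist'); cv2.imwrite('pics/w20.png',c['image']); w=cloud(c)
print(circ(w,.4067,.047,.09,.115)); X,Y,Z=w[...,0],w[...,1],w[...,2]
l=(Z>.05)&(Z<.08)&(abs(X-.407)<.08)&(abs(Y-.048)<.2); print("lid",rect(w[l]))
E
```

```text
position: [0.3931, 0.039, 0.3505]
orientation: [-3.126, 0.021, 0.04]
[0.3953 0.0399 0.3507] [-3.1261  0.0207  0.0421]
t 62.08 grasp [0.392  0.0422 0.1957] ori [-3.126  0.021  0.042] open 0.0852 F [0.2 0.5 0. ] | turn 0.001 then dp [ 0.0158 -0.0035  0.0455] dist 0.048
(407.0, 46.8, 14.8, 1439)
lid (array([406.2,  46.7]), array([116.4, 295.4]), 2.6)
```

```bash
python3 -m creep '[{"dp":[0.004,-0.001,0.004],"turn":0,"hand":-1},{"dp":[0.006,-0.0015,0.01],"turn":0,"hand":-1},{"dp":[0.004,-0.001,0.015],"turn":0,"hand":-1},{"dp":[0,0,0.015],"turn":0,"hand":-1},{"dp":[0,0,0.015],"turn":0,"hand":-1},{"dp":[0,0,0.015],"turn":0,"hand":-1},{"dp":[0,0,0.01],"turn":0,"hand":-1},{"dp":[0,0,0.004],"turn":0,"hand":-1}]' | sed -n 2,4p; python3 hold.py 6
python3 - <<'E'
from h import *
go(.407,.047,.089,.041)
E
```

```text
position: [0.4129, 0.0479, 0.2545]
orientation: [-3.125, 0.02, 0.045]
ft_force: [-0.7, -0.4, -0.2]
[0.4136 0.0476 0.2582] [-3.1258  0.0138  0.0448]
t 63.1 grasp [0.4114 0.05   0.1033] ori [-3.126  0.014  0.045] open 0.0858 F [ 0.6  0.2 -0.3] | turn 0.004 then dp [-0.0043  0.003   0.0143] dist 0.015
```

```bash
python3 -m creep '[{"dp":[-0.002,0.0015,0.003],"turn":0,"hand":-1},{"dp":[-0.003,0.0015,0.006],"turn":0,"hand":-1},{"dp":[0,0,0.003],"turn":0,"hand":-1}]' | sed -n 2,4p; python3 hold.py 6
python3 - <<'E'
from h import *
go(.407,.047,.089,.041)
E
python3 -m creep '[{"dp":[0,0,0],"turn":0,"hand":0.3},{"dp":[0,0,0],"turn":0,"hand":1},{"dp":[0,0,0],"turn":0,"hand":1},{"dp":[0,0,0],"turn":0,"hand":1},{"dp":[0,0,0],"turn":0,"hand":1},{"dp":[0,0,0],"turn":0,"hand":1},{"dp":[0,0,0],"turn":0,"hand":1},{"dp":[0,0,0],"turn":0,"hand":1}]' 60 | sed -n 2,6p
python3 - <<'E'
from h import *
go(.407,.047,.089,.041)
E
```

```text
position: [0.4094, 0.0443, 0.2484]
orientation: [-3.126, 0.007, 0.045]
ft_force: [0.2, -0.0, 0.9]
[0.41   0.0445 0.2489] [-3.1262  0.0067  0.0452]
t 63.65 grasp [0.4088 0.0468 0.0939] ori [-3.126  0.007  0.045] open 0.0852 F [ 0.5  0.7 -0.3] | turn 0.004 then dp [-0.0018 -0.0002  0.0049] dist 0.005
position: [0.4104, 0.0447, 0.2497]
orientation: [-3.126, 0.005, 0.045]
ft_force: [-0.4, 0.4, -0.3]
opening: 0.028
t 64.32 grasp [0.4095 0.0471 0.0947] ori [-3.126  0.005  0.045] open 0.028 F [-0.4  0.4 -0.3] | turn 0.004 then dp [-0.0025  0.0001  0.0057] dist 0.006
```

```bash
python3 -m creep '[{"dp":[0,0,-0.003],"turn":0,"hand":1},{"dp":[0,0,-0.008],"turn":0,"hand":1},{"dp":[0,0,-0.014],"turn":0,"hand":1},{"dp":[0,0,-0.018],"turn":0,"hand":1},{"dp":[0,0,-0.018],"turn":0,"hand":1},{"dp":[0,0,-0.018],"turn":0,"hand":1},{"dp":[0,0,-0.018],"turn":0,"hand":1},{"dp":[0,0,-0.018],"turn":0,"hand":1},{"dp":[0,0,-0.014],"turn":0,"hand":1},{"dp":[0,0,-0.01],"turn":0,"hand":1},{"dp":[0,0,-0.005],"turn":0,"hand":1}]' | sed -n 2,5p; python3 hold.py 6
python3 - <<'E'
from h import *
go(.6144,.0765,.235,.041)
E
```

```text
position: [0.4089, 0.0423, 0.3952]
orientation: [-3.125, 0.025, 0.045]
ft_force: [0.2, 1.1, -3.9]
opening: 0.0287
[0.4086 0.0423 0.3921] [-3.1242  0.0303  0.0453]
t 65.53 grasp [0.4038 0.0448 0.2372] ori [-3.124  0.03   0.045] open 0.0282 F [-0.5  0.1 -3.2] | turn 0.004 then dp [ 0.2117 -0.0231 -0.0038] dist 0.213
```

```bash
python3 -m creep '[{"dp":[0.005,-0.0005,0],"turn":0.003,"hand":1},{"dp":[0.01,-0.001,-0.001],"turn":0,"hand":1},{"dp":[0.016,-0.002,-0.001],"turn":0,"hand":1},{"dp":[0.021,-0.002,-0.001],"turn":0,"hand":1},{"dp":[0.022,-0.003,-0.001],"turn":0,"hand":1},{"dp":[0.022,-0.003,-0.001],"turn":0,"hand":1},{"dp":[0.022,-0.003,-0.001],"turn":0,"hand":1},{"dp":[0.022,-0.003,-0.001],"turn":0,"hand":1},{"dp":[0.021,-0.002,0],"turn":0,"hand":1},{"dp":[0.016,-0.002,0],"turn":0,"hand":1},{"dp":[0.011,-0.001,0],"turn":0,"hand":1},{"dp":[0.006,0,0],"turn":0,"hand":1}]' | sed -n 2,5p; python3 hold.py 6
python3 - <<'E'
from h import *
goo(.6138,.0762,.18,.041,(-.0025,0,.1617))
c=cam('wrist'); cv2.imwrite('pics/w21.png',c['image']); w=cloud(c)
c=cam('scene'); cv2.imwrite('pics/s21.png',cv2.resize(c['image'][150:270,190:360],(800,565)));
E
```

```text
position: [0.6177, 0.0761, 0.3792]
orientation: [-3.123, 0.044, 0.042]
ft_force: [-1.2, -0.0, -4.0]
opening: 0.0282
[0.615  0.0756 0.3815] [-3.1234  0.0421  0.0414]
t 66.83 pt [0.6056 0.0782 0.2201] TCPz 0.381 ori [-3.123  0.042  0.041] scanner z [ 0.117 -0.013  0.993] F [-0.9  0.1 -4.8] | turn 0.0 then dp [0.0098 0.0031 0.0396]
```

View pics/s21.png

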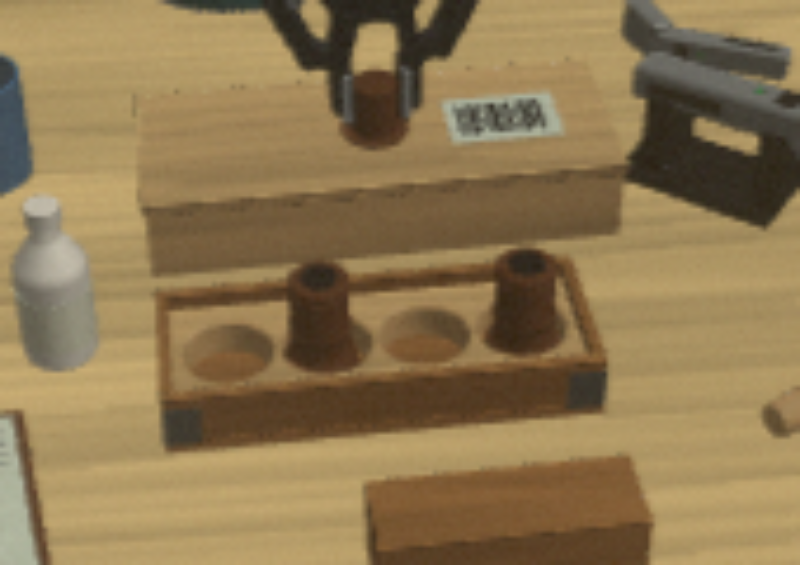

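```bash
cat >> h.py <<'E'
def lidpose(c,z,dz=.02):
    "fit plane of the lid's top face near height z and rectangle of it"
    w=cloud(c); X,Y,Z=w[...,0],w[...,1],w[...,2]
    m=(abs(Z-z)<dz)&(abs(X-.61)<.09)&(abs(Y-.077)<.17); P=w[m]
    for _ in range(4):
        k,*_r=np.linalg.lstsq(np.c_[P[:,0]-.614,P[:,1]-.077,np.ones(len(P))],P[:,2],rcond=None)
        r=P[:,2]-np.c_[P[:,0]-.614,P[:,1]-.077,np.ones(len(P))]@k; P=P[abs(r)<.005]
    print("slope x,y",k[:2].round(4),"z",k[2].round(4),rect(P),len(P))
E
python3 - <<'E'
from h import *
for n in('top','scene'): lidpose(cam(n),.196)
E
```

```text
slope x,y [-0.0356  0.0029] z 0.1967 (array([604. ,  79.3]), array([116.4, 294.6]), 2.4) 1194
slope x,y [-0.0433  0.0041] z 0.1968 (array([605.5,  78.5]), array([120.5, 293.9]), 2.5) 2205
```

```bash
python3 -m creep '[{"dp":[0.002,0.0005,0.003],"turn":0,"hand":1},{"dp":[0.003,0.001,0.007],"turn":0,"hand":1},{"dp":[0.002,0.001,0.01],"turn":0,"hand":1},{"dp":[0.001,0,0.012],"turn":0,"hand":1},{"dp":[0,0,0.012],"turn":0,"hand":1},{"dp":[0,0,0.01],"turn":0,"hand":1},{"dp":[0,0,0.006],"turn":0,"hand":1},{"dp":[0,0,0.003],"turn":0,"hand":1}]' | sed -n 2,5p; python3 hold.py 6
python3 - <<'E'
from h import *
goo(.6138,.0762,.18,.041,(-.0025,0,.1617))
for n in('top','scene'): lidpose(cam(n),.133,.015)
E
```

```text
position: [0.6201, 0.074, 0.312]
orientation: [-3.123, 0.041, 0.041]
ft_force: [-0.5, 0.1, -2.9]
opening: 0.0281
[0.6208 0.074  0.3157] [-3.1236  0.0354  0.0409]
t 68.0 pt [0.6125 0.0766 0.1542] TCPz 0.316 ori [-3.124  0.035  0.041] scanner z [ 0.111 -0.013  0.994] F [ 0.4 -0.1 -2.7] | turn -0.0 then dp [ 0.0004 -0.     -0.0258]
slope x,y [-0.0323  0.0052] z 0.1305 (array([610.6,  77.6]), array([116.1, 293.7]), 2.5) 1055
slope x,y [-0.0352  0.0038] z 0.1309 (array([613.6,  77.3]), array([120.4, 294.6]), 2.4) 2251
```

```bash
python3 -m creep '[{"dp":[0.001,-0.001,0.004],"turn":0.003,"hand":1},{"dp":[0.001,0,0.006],"turn":0,"hand":1},{"dp":[0,0,0.005],"turn":0,"hand":1},{"dp":[0,0,0.002],"turn":0,"hand":1}]' | sed -n 2,5p; python3 hold.py 6
python3 - <<'E'
from h import *
goo(.6138,.0762,.18,.041,(-.0025,0,.1617))
for n in('top','scene'): lidpose(cam(n),.113,.015)
E
```

```text
position: [0.6227, 0.0756, 0.2998]
orientation: [-3.124, 0.031, 0.038]
ft_force: [-0.3, -0.4, -4.5]
opening: 0.0282
[0.6229 0.0755 0.3012] [-3.1237  0.0288  0.0376]
t 68.73 pt [0.6157 0.0781 0.1396] TCPz 0.301 ori [-3.124  0.029  0.038] scanner z [ 0.104 -0.014  0.994] F [ 0.5 -0.1 -3.1] | turn -0.003 then dp [-0.0031  0.0011 -0.0403]
slope x,y [-0.0213  0.0045] z 0.1161 (array([614.1,  79.2]), array([116.1, 294.1]), 2.3) 1017
slope x,y [-0.0289  0.0048] z 0.1164 (array([616.5,  78.9]), array([120.1, 294.3]), 2.3) 2202
```

```bash
python3 -m creep '[{"dp":[-0.001,0.0003,0.002],"turn":-0.002,"hand":1},{"dp":[-0.001,0,0.004],"turn":0,"hand":1},{"dp":[0,0,0.003],"turn":0,"hand":1},{"dp":[0,0,0.002],"turn":0,"hand":1}]' | sed -n 2,5p; python3 hold.py 6
python3 - <<'E'
from h import *
print(manip.get_state()['ft_force'])
for n in('top','scene'): lidpose(cam(n),.105,.012)
E
```

```text
position: [0.6206, 0.0753, 0.2908]
orientation: [-3.124, 0.026, 0.04]
ft_force: [0.1, 0.6, -3.3]
opening: 0.0282
[0.6209 0.0753 0.2914] [-3.1237  0.0253  0.0397]
[-0.76030503 -0.81984699 -2.98520321]
slope x,y [-0.022   0.0049] z 0.1062 (array([612.5,  79.4]), array([116.6, 293.3]), 2.0) 1029
slope x,y [-0.0245  0.0052] z 0.1066 (array([615.4,  78.3]), array([122.2, 293.8]), 2.6) 2221
```

```bash
python3 -m creep '[{"dp":[0,0,0.002],"turn":0,"hand":1},{"dp":[0,0,0.002],"turn":0,"hand":1},{"dp":[0,0,0.001],"turn":0,"hand":1}]' | sed -n 2,5p; python3 hold.py 5
python3 - <<'E'
from h import *
print(manip.get_state()['ft_force'])
for n in('top','scene'): lidpose(cam(n),.103,.012)
E
```

```text
position: [0.6209, 0.0755, 0.2881]
orientation: [-3.124, 0.023, 0.04]
ft_force: [-2.9, -0.2, 2.5]
opening: 0.0279
[0.621  0.0754 0.2882] [-3.1239  0.0227  0.0396]
[-2.66295497 -0.28153689  1.3437386 ]
slope x,y [-0.0063  0.0006] z 0.1029 (array([613.5,  78.7]), array([115.9, 293.6]), 2.1) 1001
slope x,y [-0.014   0.0003] z 0.1032 (array([616. ,  78.4]), array([122.8, 294.1]), 2.1) 2199
```

Seated: the top face is at 103 mm and level. I release, rise and check.

```bash
python3 -m creep '[{"dp":[0,0,0],"turn":0,"hand":0.3},{"dp":[0,0,0],"turn":0,"hand":-0.3},{"dp":[0,0,0],"turn":0,"hand":-1},{"dp":[0,0,0],"turn":0,"hand":-1},{"dp":[0,0,0],"turn":0,"hand":-1},{"dp":[0,0,0],"turn":0,"hand":-1},{"dp":[0,0,0],"turn":0,"hand":-1}]'| sed -n 2,5p; python3 hold.py 4
python3 -m creep '[{"dp":[0,0,-0.005],"turn":0,"hand":-1},{"dp":[0,0,-0.012],"turn":0,"hand":-1},{"dp":[0,0,-0.02],"turn":0,"hand":-1},{"dp":[0,0,-0.02],"turn":0,"hand":-1},{"dp":[0,0,-0.02],"turn":0,"hand":-1},{"dp":[0,0,-0.02],"turn":0,"hand":-1},{"dp":[0,0,-0.012],"turn":0,"hand":-1},{"dp":[0,0,-0.005],"turn":0,"hand":-1}]'| sed -n 2,5p; python3 hold.py 6
python3 - <<'E'
from h import *
for n in('top','scene'): lidpose(cam(n),.102,.012)
c=cam('wrist'); w=cloud(c); print("knob",circ(w,.614,.0775,.125,.15)); cv2.imwrite('pics/w22.png',c['image'])
g=c['image'].copy()
cv2.imwrite('pics/s22.png',cam('scene')['image'])
go(.4234,.3731,.25,.885)
E
```

```text
position: [0.622, 0.0752, 0.2877]
orientation: [-3.123, 0.019, 0.04]
ft_force: [0.4, -0.6, -0.2]
opening: 0.0853
[0.622  0.0752 0.2878] [-3.1228  0.0191  0.0398]
position: [0.6236, 0.0731, 0.4105]
orientation: [-3.123, 0.021, 0.04]
ft_force: [-0.2, -0.5, -1.2]
opening: 0.0849
[0.6234 0.0732 0.4047] [-3.1227  0.0293  0.0401]
slope x,y [0.0068 0.0019] z 0.1026 (array([613.4,  79.2]), array([114.2, 293.8]), 1.9) 1016
slope x,y [-0.0062  0.0009] z 0.1028 (array([615.7,  78.6]), array([121.5, 292.6]), 1.7) 2248
knob (614.9, 77.5, 14.9, 1249)
t 72.12 grasp [0.619  0.0759 0.2503] ori [-3.123  0.028  0.04 ] open 0.0854 F [-0.1 -0.5  0.2] | turn -0.845 then dp [ 0.1061 -0.3394  0.0113] dist 0.356
```

View pics/s22.png

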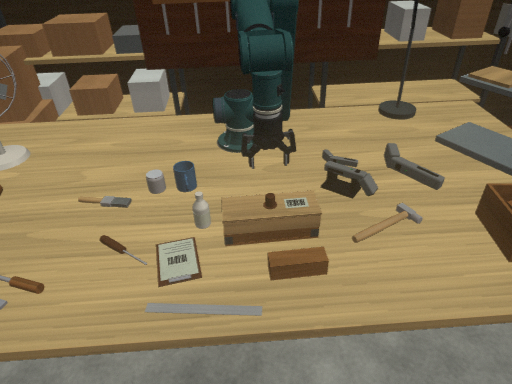

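```bash
python3 -m creep '[{"dp":[-0.004,-0.007,0],"turn":0,"hand":-1},{"dp":[-0.009,-0.015,0],"turn":0,"hand":-1},{"dp":[-0.014,-0.023,0],"turn":0,"hand":-1},{"dp":[-0.017,-0.028,0],"turn":0,"hand":-1},{"dp":[-0.017,-0.028,0],"turn":0,"hand":-1},{"dp":[-0.017,-0.028,0],"turn":0,"hand":-1},{"dp":[-0.017,-0.028,0],"turn":0,"hand":-1},{"dp":[-0.017,-0.028,0],"turn":0,"hand":-1},{"dp":[-0.017,-0.028,0],"turn":0,"hand":-1},{"dp":[-0.017,-0.028,0],"turn":0,"hand":-1},{"dp":[-0.015,-0.025,0],"turn":0,"hand":-1},{"dp":[-0.01,-0.017,0],"turn":0,"hand":-1}]'| sed -n 2,3p
python3 -m creep '[{"dp":[-0.004,-0.007,0],"turn":-0.02,"hand":-1},{"dp":[0,0,0],"turn":-0.04,"hand":-1},{"dp":[0,0,0],"turn":-0.06,"hand":-1},{"dp":[0,0,0],"turn":-0.07,"hand":-1},{"dp":[0,0,0],"turn":-0.07,"hand":-1},{"dp":[0,0,0],"turn":-0.07,"hand":-1},{"dp":[0,0,0],"turn":-0.07,"hand":-1},{"dp":[0,0,0],"turn":-0.07,"hand":-1},{"dp":[0,0,0],"turn":-0.07,"hand":-1},{"dp":[0,0,0],"turn":-0.07,"hand":-1},{"dp":[0,0,0],"turn":-0.07,"hand":-1},{"dp":[0,0,0],"turn":-0.06,"hand":-1}]'| sed -n 2,3p
python3 -m creep '[{"dp":[0,0,0],"turn":-0.04,"hand":-1},{"dp":[0,0,0],"turn":-0.02,"hand":-1},{"dp":[0,0,0],"turn":0,"hand":-1}]'| sed -n 2,3p; python3 hold.py 5
python3 - <<'E'
from h import *
go(.4234,.3731,.15,.885)
E
```

```text
position: [0.4245, 0.3657, 0.4137]
orientation: [-3.118, 0.037, 0.038]
position: [0.4074, 0.3781, 0.4145]
orientation: [-3.097, 0.012, 0.838]
position: [0.4062, 0.3776, 0.4144]
orientation: [-3.097, 0.01, 0.904]
[0.4065 0.3777 0.4144] [-3.0967  0.0101  0.9032]
t 74.62 grasp [0.4001 0.3808 0.2596] ori [-3.097  0.01   0.903] open 0.0857 F [ 0.1  0.1 -0.7] | turn 0.018 then dp [0.01   0.0278 0.1084] dist 0.112
```

```bash
python3 -m creep '[{"dp":[0.002,0.004,0.004],"turn":0.01,"hand":-1},{"dp":[0.003,0.007,0.01],"turn":0.006,"hand":-1},{"dp":[0.003,0.007,0.016],"turn":0,"hand":-1},{"dp":[0.002,0.006,0.02],"turn":0,"hand":-1},{"dp":[0.001,0.003,0.02],"turn":0,"hand":-1},{"dp":[0,0,0.016],"turn":0,"hand":-1},{"dp":[0,0,0.01],"turn":0,"hand":-1},{"dp":[0,0,0.004],"turn":0,"hand":-1}]'| sed -n 2,3p; python3 hold.py 5
python3 - <<'E'
from h import *
go(.4245,.3744,.077,.888)
c=cam('wrist'); w=cloud(c); X,Y,Z=w[...,0],w[...,1],w[...,2]; cv2.imwrite('pics/w23.png',c['image'])
d=np.array([np.cos(.888),np.sin(.888)])
q=w[(Z>.083)&(Z<.12)&(X>.33)&(X<.53)&(Y>.26)&(Y<.49)]
a=(q[:,:2]-[.4158,.3638])@d; b=(q[:,:2]-[.4158,.3638])@np.array([-d[1],d[0]])
print(a.min(),a.max())
for lo in np.arange(-.06,.06,.02):
    k=(a>=lo)&(a<lo+.02); print(lo.round(2),b[k].min().round(4),b[k].max().round(4),np.median(q[k][:,2]).round(4))
E
```

```text
position: [0.435, 0.3696, 0.306]
orientation: [-3.099, 0.008, 0.881]
[0.4353 0.3705 0.3104] [-3.101e+00  1.600e-03  8.818e-01]
t 75.53 grasp [0.4303 0.3743 0.1555] ori [-3.101e+00  2.000e-03  8.820e-01] open 0.0855 F [ 1.3 -0.2  0.6] | turn -0.006 then dp [-0.0034 -0.0013  0.0786] dist 0.079
-0.07561593633744026 0.082226972421991
-0.06 -0.0174 0.0166 0.0915
-0.04 -0.0171 0.0167 0.0915
-0.02 -0.0168 0.017 0.0915
0.0 -0.0166 0.0171 0.0915
0.02 -0.0168 0.0172 0.0916
0.04 -0.0167 0.0173 0.0918
```

```bash
python3 -m creep '[{"dp":[-0.002,-0.001,0.004],"turn":-0.005,"hand":-1},{"dp":[-0.003,0,0.01],"turn":0,"hand":-1},{"dp":[-0.001,0,0.015],"turn":0,"hand":-1},{"dp":[0,0,0.015],"turn":0,"hand":-1},{"dp":[0,0,0.012],"turn":0,"hand":-1},{"dp":[0,0,0.006],"turn":0,"hand":-1},{"dp":[0,0,0.003],"turn":0,"hand":-1}]'| sed -n 2,3p; python3 hold.py 5
python3 - <<'E'
from h import *
go(.4245,.3744,.077,.888)
E
```

```text
position: [0.4284, 0.3687, 0.2479]
orientation: [-3.105, -0.012, 0.889]
[0.4291 0.3692 0.2501] [-3.1061 -0.0154  0.8886]
t 76.42 grasp [0.4264 0.3745 0.0952] ori [-3.106 -0.015  0.889] open 0.0854 F [ 0.8  0.6 -0.1] | turn 0.001 then dp [-0.0015 -0.0008  0.0182] dist 0.018
```

```bash
python3 -m creep '[{"dp":[-0.002,-0.0005,0.004],"turn":0,"hand":-1},{"dp":[0,0,0.008],"turn":0,"hand":-1},{"dp":[-0.001,0,0.004],"turn":0,"hand":-1},{"dp":[0,0,0.002],"turn":0,"hand":-1}]'| sed -n 2,3p; python3 hold.py 5
python3 - <<'E'
from h import *
go(.4245,.3744,.077,.888)
E
python3 -m creep '[{"dp":[0,0,0],"turn":0,"hand":0},{"dp":[0,0,0],"turn":0,"hand":1},{"dp":[0,0,0],"turn":0,"hand":1},{"dp":[0,0,0],"turn":0,"hand":1},{"dp":[0,0,0],"turn":0,"hand":1},{"dp":[0,0,0],"turn":0,"hand":1},{"dp":[0,0,0],"turn":0,"hand":1}]' 60 | sed -n 2,5p
python3 - <<'E'
from h import *
go(.4245,.3744,.077,.888)
E
```

```text
position: [0.4273, 0.3682, 0.2339]
orientation: [-3.108, -0.022, 0.889]
[0.4276 0.3684 0.2346] [-3.1083 -0.0227  0.8886]
t 77.0 grasp [0.4258 0.3744 0.0797] ori [-3.108 -0.023  0.889] open 0.0859 F [-0.   0.6  0.1] | turn 0.001 then dp [-0.0009 -0.0009  0.0027] dist 0.003
position: [0.4281, 0.3687, 0.2359]
orientation: [-3.109, -0.025, 0.889]
ft_force: [0.2, 0.0, 1.5]
opening: 0.0332
t 77.58 grasp [0.4266 0.3749 0.081 ] ori [-3.109 -0.025  0.889] open 0.0332 F [0.2 0.  1.5] | turn 0.001 then dp [-0.0018 -0.0012  0.004 ] dist 0.005
```

```bash
python3 -m creep '[{"dp":[0,0,-0.004],"turn":0,"hand":1},{"dp":[0,0,-0.01],"turn":0,"hand":1},{"dp":[0,0,-0.018],"turn":0,"hand":1},{"dp":[0,0,-0.022],"turn":0,"hand":1},{"dp":[0,0,-0.022],"turn":0,"hand":1},{"dp":[0,0,-0.022],"turn":0,"hand":1},{"dp":[0,0,-0.022],"turn":0,"hand":1},{"dp":[0,0,-0.022],"turn":0,"hand":1},{"dp":[0,0,-0.022],"turn":0,"hand":1},{"dp":[0,0,-0.016],"turn":0,"hand":1},{"dp":[0,0,-0.008],"turn":0,"hand":1}]'| sed -n 2,5p; python3 hold.py 6
cat > fitscan.py <<'E'
from h import *
s,c,q=scanner_pose()
D=c["depth"]>0; x,y,z=q[...,0],q[...,1],q[...,2]
def fit(a,b,zl,zh):
    m=D&(abs(y)<.014)&(x>a)&(x<b)&(z>zl)&(z<zh); X,Z=x[m],z[m]
    k=np.polyfit(X,Z,1)
    for _ in range(5):
        r=Z-np.polyval(k,X); ok=abs(r-np.median(r))<.0015; k=np.polyfit(X[ok],Z[ok],1)
    return k,ok.sum()
k1,n1=fit(.02,.052,.13,.165); k2,n2=fit(.066,.092,.15,.22)
print("handle",k1,n1,"head",k2,n2,"angles",np.arctan(k1[0]).round(3),(np.arctan(k2[0])-.873).round(3),"junction x",((k2[1]-k1[1])/(k1[0]-k2[0])).round(4),"z",np.polyval(k1,(k2[1]-k1[1])/(k1[0]-k2[0])).round(4))
for lo in(.02,.03,.04,.07,.08):
    mm=D&(x>=lo)&(x<lo+.01)&(abs(y)<.03)&(z<.2)&(z>.13); print(np.percentile(y[mm],[1,99]).round(4))
cv2.imwrite('pics/wfit.png',c['image'])
print(s['position'].round(4),np.round(s['orientation'],3))
E
python3 fitscan.py
```

```text
position: [0.4284, 0.3596, 0.4312]
orientation: [-3.106, -0.01, 0.889]
ft_force: [0.8, 0.3, -1.7]
opening: 0.0333
[0.4283 0.3597 0.4255] [-3.1031e+00 -2.5000e-03  8.8870e-01]
handle [0.08781824 0.14116581] 5620 head [1.25224348 0.07148626] 4755 angles 0.088 0.024 junction x 0.0598 z 0.1464
[-0.0159  0.0171]
[-0.0159  0.017 ]
[-0.0219  0.0232]
[-0.0226  0.0245]
[-0.0226  0.0246]
[0.4283 0.3597 0.4255] [-3.103e+00 -3.000e-03  8.890e-01]
```

View pics/wfit.png

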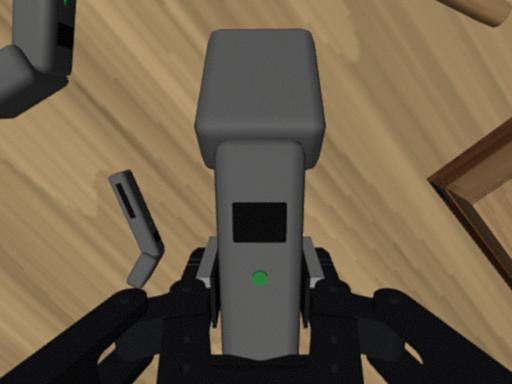

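Run:
```python
from h import *
for n in('top','scene'):
    c=cam(n); w=cloud(c); X,Y,Z=w[...,0],w[...,1],w[...,2]
    hsv=cv2.cvtColor(c['image'],cv2.COLOR_BGR2HSV)
    m=(abs(Z-.1025)<.01)&(abs(X-.614)<.056)&(abs(Y-.077)<.14)&(hsv[...,1]<70); print(n,rect(w[m]),m.sum(), w[m].mean(0))
aim([.6113,.1577,.1025],.889,.14,(.0931,.0006,.2123),(.6225,0,.7826))
```

```text
top (array([613. , 157.8]), array([47. , 68.7]), 0.5) 186 [0.61426099 0.15812804 0.10306773]
scene (array([613.2, 159.1]), array([70.2, 47.7]), 89.4) 207 [0.61356334 0.1588994  0.10352318]
t 78.95 pos [0.4284 0.3598 0.426 ] ori [-3.103e+00 -3.000e-03  8.890e-01] now: range -0.0058 off 0.3277 angle 0.676 | TCP tgt [0.506 0.01  0.424] turn -0.0 dp [-0.2229  0.2809 -0.0091]
```

```bash
python3 -m creep '[{"dp":[-0.005,0.006,-0.001],"turn":0,"hand":1},{"dp":[-0.01,0.013,-0.002],"turn":0,"hand":1},{"dp":[-0.016,0.02,-0.002],"turn":0,"hand":1},{"dp":[-0.02,0.025,-0.002],"turn":0,"hand":1},{"dp":[-0.02,0.025,-0.002],"turn":0,"hand":1},{"dp":[-0.02,0.025,-0.002],"turn":0,"hand":1},{"dp":[-0.02,0.025,-0.002],"turn":0,"hand":1},{"dp":[-0.02,0.025,-0.002],"turn":0,"hand":1},{"dp":[-0.02,0.025,-0.002],"turn":0,"hand":1},{"dp":[-0.02,0.025,-0.002],"turn":0,"hand":1},{"dp":[-0.017,0.021,0],"turn":0,"hand":1},{"dp":[-0.012,0.015,0],"turn":0,"hand":1}]'| sed -n 2,3p
python3 -m creep '[{"dp":[-0.008,0.01,0],"turn":0,"hand":1},{"dp":[-0.004,0.005,0],"turn":0,"hand":1},{"dp":[0,0,0],"turn":0,"hand":1}]'| sed -n 2,3p; python3 hold.py 6
python3 - <<'E'
from h import *
aim([.613,.158,.1027],None,.14,(.0931,.0006,.2123),(.6225,0,.7826))
E
```

```text
position: [0.4982, 0.0326, 0.4288]
orientation: [-3.099, 0.008, 0.898]
position: [0.5025, 0.0072, 0.4269]
orientation: [-3.099, 0.011, 0.89]
[0.5023 0.0098 0.4275] [-3.0991  0.0097  0.8939]
t 80.5 pos [0.5023 0.0098 0.4275] ori [-3.099  0.01   0.894] now: range 0.1457 off 0.0085 angle 0.663 | TCP tgt [0.512 0.012 0.426] turn 0.0 dp [0.0078 0.0066 0.0011]
```

```bash
python3 -m creep '[{"dp":[0.003,0.003,0],"turn":0,"hand":1},{"dp":[0.003,0.003,0.001],"turn":0,"hand":1},{"dp":[0.0015,0.001,0],"turn":0,"hand":1},{"dp":[0,0,0],"turn":0,"hand":1}]'| sed -n 2,3p; python3 hold.py 5
python3 - <<'E'
from h import *
A=([.613,.158,.1027],None,.14,(.0931,.0006,.2123),(.6225,0,.7826))
aim(*A)
V=[]
for i in range(50):
    camera('top'); V.append(abs(manip.get_state()['joint_velocities']).max())
print(max(V)); aim(*A)
E
python3 fitscan.py
python3 -c "
from h import *
for n in('top','scene'):
    c=cam(n); cv2.imwrite(f'pics/{n}24.png',c['image']); lidpose(c,.102,.01)"
```

```text
position: [0.5131, 0.0139, 0.4264]
orientation: [-3.1, 0.009, 0.898]
[0.5127 0.0134 0.4265] [-3.0998  0.0088  0.8974]
t 81.08 pos [0.5127 0.0134 0.4265] ori [-3.1    0.009  0.897] now: range 0.1394 off 0.0021 angle 0.664 | TCP tgt [0.512 0.011 0.426] turn 0.0 dp [-0.0018  0.0011  0.0006]
0.0029776365636336676
t 83.58 pos [0.5127 0.0134 0.4265] ori [-3.1    0.009  0.897] now: range 0.1394 off 0.0021 angle 0.664 | TCP tgt [0.512 0.011 0.426] turn 0.0 dp [-0.0018  0.0011  0.0006]
handle [0.0854582  0.14125968] 5653 head [1.2541446  0.07132706] 4733 angles 0.085 0.025 junction x 0.0598 z 0.1464
[-0.0159  0.017 ]
[-0.0159  0.017 ]
[-0.0218  0.0232]
[-0.0228  0.0244]
[-0.0225  0.0246]
[0.5127 0.0134 0.4265] [-3.1    0.009  0.897]
slope x,y [0.0033 0.0009] z 0.1025 (array([614.3,  79.2]), array([116.1, 293.9]), 1.8) 1140
slope x,y [-0.0061  0.0002] z 0.1028 (array([615.7,  78.8]), array([121.3, 292.9]), 2.0) 2261
```

View pics/scene24.png

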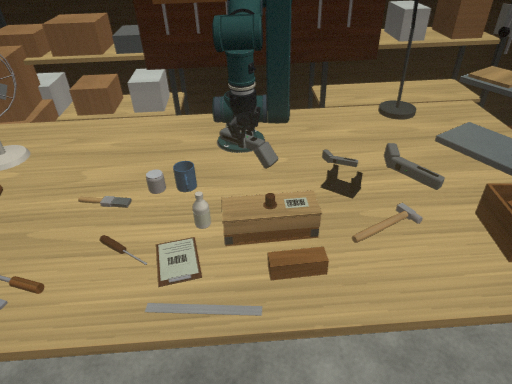

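```bash
python3 -m creep '[{"dp":[0.005,-0.006,0],"turn":0,"hand":1},{"dp":[0.01,-0.013,0],"turn":0,"hand":1},{"dp":[0.016,-0.02,0],"turn":0,"hand":1},{"dp":[0.02,-0.025,0],"turn":0,"hand":1},{"dp":[0.02,-0.025,0],"turn":0,"hand":1},{"dp":[0.02,-0.025,0],"turn":0,"hand":1},{"dp":[0.02,-0.025,0],"turn":0,"hand":1},{"dp":[0.02,-0.025,0],"turn":0,"hand":1},{"dp":[0.02,-0.025,0],"turn":0,"hand":1},{"dp":[0.02,-0.025,0],"turn":0,"hand":1},{"dp":[0.017,-0.021,0],"turn":0,"hand":1},{"dp":[0.012,-0.015,0],"turn":0,"hand":1}]'| sed -n 2,3p
python3 -m creep '[{"dp":[0.008,-0.01,0],"turn":0,"hand":1},{"dp":[0.004,-0.005,0],"turn":0,"hand":1},{"dp":[0,0,0],"turn":0,"hand":1}]'| sed -n 2,3p; python3 hold.py 6
python3 - <<'E'
from h import *
goo(.4158,.3638,.13,.888,(-.0156,.0006,.1594))
E
```

```text
position: [0.4381, 0.3401, 0.4353]
orientation: [-3.098, 0.008, 0.888]
position: [0.4306, 0.3653, 0.4354]
orientation: [-3.096, 0.007, 0.897]
[0.4318 0.3628 0.4357] [-3.0967  0.0074  0.8926]
t 85.28 pt [0.4162 0.3539 0.2766] TCPz 0.436 ori [-3.097  0.007  0.893] scanner z [0.086 0.036 0.996] F [-0.   0.3 -1. ] | turn 0.005 then dp [8.600e-03 1.000e-04 1.467e-01]
```

```bash
python3 -m creep '[{"dp":[0.002,0,0.004],"turn":0.004,"hand":1},{"dp":[0.002,0,0.01],"turn":0,"hand":1},{"dp":[0.002,0,0.016],"turn":0,"hand":1},{"dp":[0.001,0,0.02],"turn":0,"hand":1},{"dp":[0,0,0.02],"turn":0,"hand":1},{"dp":[0,0,0.02],"turn":0,"hand":1},{"dp":[0,0,0.02],"turn":0,"hand":1},{"dp":[0,0,0.016],"turn":0,"hand":1},{"dp":[0,0,0.008],"turn":0,"hand":1},{"dp":[0,0,0.004],"turn":0,"hand":1}]'| sed -n 2,3p; python3 hold.py 6
python3 - <<'E'
from h import *
goo(.4158,.3638,.08,.888,(-.0156,.0006,.1594))
cv2.imwrite('pics/s25.png',cv2.resize(cam('scene')['image'][110:220,270:440],(800,518)))
E
```

```text
position: [0.4336, 0.3673, 0.2882]
orientation: [-3.098, 0.006, 0.879]
[0.4343 0.3681 0.2923] [-3.1002e+00 -9.0000e-04  8.7890e-01]
t 86.42 pt [0.4199 0.36   0.133 ] TCPz 0.292 ori [-3.10e+00 -1.00e-03  8.79e-01] scanner z [0.079 0.031 0.996] F [-0.3  0.1 -0.7] | turn -0.009 then dp [ 0.0003 -0.0035  0.0532]
```

View pics/s25.png

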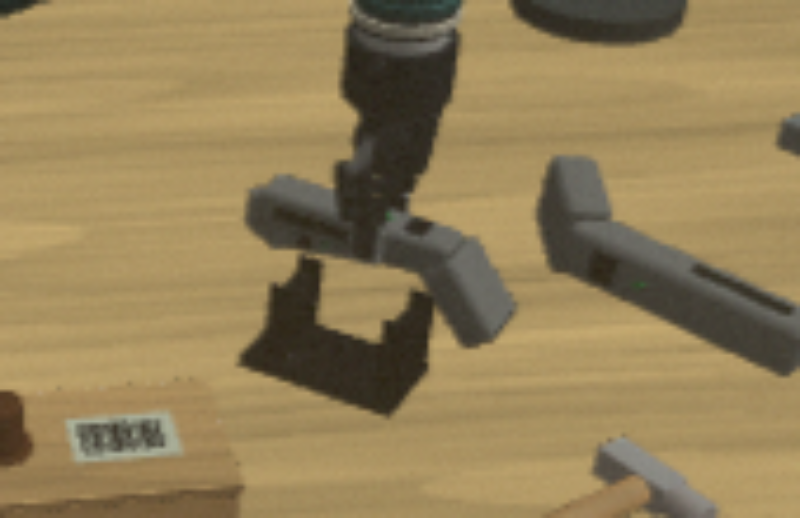

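```bash
python3 -m creep '[{"dp":[-0.001,-0.002,0.004],"turn":-0.008,"hand":1},{"dp":[-0.001,-0.0015,0.01],"turn":0,"hand":1},{"dp":[0,0,0.013],"turn":0,"hand":1},{"dp":[0,0,0.008],"turn":0,"hand":1},{"dp":[0,0,0.003],"turn":0,"hand":1}]'| sed -n 2,4p; python3 hold.py 6
python3 - <<'E'
from h import *
goo(.4158,.3638,.08,.888,(-.0156,.0006,.1594))
E
```

```text
position: [0.4294, 0.3708, 0.2564]
orientation: [-3.103, -0.01, 0.888]
ft_force: [-0.5, 0.7, -1.7]
[0.4302 0.3711 0.2588] [-3.1038 -0.0139  0.8879]
t 87.18 pt [0.4176 0.3641 0.0993] TCPz 0.259 ori [-3.104 -0.014  0.888] scanner z [0.068 0.024 0.997] F [ 0.5 -0.1 -0.9] | turn -0.0 then dp [-0.0017 -0.0004  0.0193]
```

```bash
python3 -m creep '[{"dp":[-0.0015,0,0.003],"turn":0,"hand":1},{"dp":[-0.001,0,0.006],"turn":0,"hand":1},{"dp":[0,0,0.006],"turn":0,"hand":1},{"dp":[0,0,0.003],"turn":0,"hand":1}]'| sed -n 2,4p; python3 hold.py 6
python3 - <<'E'
from h import *
goo(.4158,.3638,.078,.888,(-.0156,.0006,.1594))
E
```

```text
position: [0.429, 0.3701, 0.2422]
orientation: [-3.105, -0.019, 0.888]
ft_force: [0.2, -0.8, -1.2]
[0.4293 0.3703 0.2433] [-3.1058 -0.0206  0.8878]
t 87.82 pt [0.4175 0.364  0.0837] TCPz 0.243 ori [-3.106 -0.021  0.888] scanner z [0.062 0.02  0.998] F [ 0.6 -0.5 -1.8] | turn -0.0 then dp [-0.0013 -0.001   0.0057]
```

```bash
python3 -m creep '[{"dp":[-0.001,-0.0005,0.003],"turn":0,"hand":1},{"dp":[0,0,0.002],"turn":0,"hand":1}]'| sed -n 2,4p; python3 hold.py 5
python3 -m creep '[{"dp":[0,0,0],"turn":0,"hand":0.3},{"dp":[0,0,0],"turn":0,"hand":-0.3},{"dp":[0,0,0],"turn":0,"hand":-1},{"dp":[0,0,0],"turn":0,"hand":-1},{"dp":[0,0,0],"turn":0,"hand":-1},{"dp":[0,0,0],"turn":0,"hand":-1},{"dp":[0,0,0],"turn":0,"hand":-1}]'| sed -n 2,5p; python3 hold.py 4
python3 -m creep '[{"dp":[0,0,-0.005],"turn":0,"hand":-1},{"dp":[0,0,-0.012],"turn":0,"hand":-1},{"dp":[0,0,-0.02],"turn":0,"hand":-1},{"dp":[0,0,-0.02],"turn":0,"hand":-1},{"dp":[0,0,-0.02],"turn":0,"hand":-1},{"dp":[0,0,-0.02],"turn":0,"hand":-1},{"dp":[0,0,-0.02],"turn":0,"hand":-1},{"dp":[0,0,-0.02],"turn":0,"hand":-1},{"dp":[0,0,-0.012],"turn":0,"hand":-1},{"dp":[0,0,-0.005],"turn":0,"hand":-1}]'| sed -n 2,5p; python3 hold.py 6
python3 - <<'E'
from h import *
c=cam('wrist'); w=cloud(c); X,Y,Z=w[...,0],w[...,1],w[...,2]; cv2.imwrite('pics/w26.png',c['image'])
d=np.array([np.cos(.888),np.sin(.888)])
q=w[(Z>.083)&(Z<.12)&(X>.33)&(X<.53)&(Y>.26)&(Y<.49)]
a=(q[:,:2]-[.4158,.3638])@d; b=(q[:,:2]-[.4158,.3638])@np.array([-d[1],d[0]])
print(a.min(),a.max())
for lo in np.arange(-.06,.06,.02):
    k=(a>=lo)&(a<lo+.02); print(lo.round(2),b[k].min().round(4),b[k].max().round(4),np.median(q[k][:,2]).round(4))
for n in('top','scene'):
    c=cam(n); lidpose(c,.102,.01); cv2.imwrite(f'pics/{n}26.png',c['image'])
E
```

```text
position: [0.4284, 0.3703, 0.239]
orientation: [-3.106, -0.023, 0.888]
ft_force: [0.2, 0.0, -1.7]
[0.4286 0.3703 0.2392] [-3.1065 -0.0228  0.8877]
position: [0.4294, 0.3709, 0.2418]
orientation: [-3.108, -0.028, 0.888]
ft_force: [0.7, -1.0, 0.1]
opening: 0.0854
[0.4293 0.3708 0.2415] [-3.1077 -0.0274  0.8877]
position: [0.4297, 0.363, 0.4087]
orientation: [-3.108, -0.027, 0.888]
ft_force: [-0.5, 0.1, -0.8]
opening: 0.0853
[0.4295 0.363  0.4031] [-3.1053 -0.019   0.8878]
-0.07410688369644369 0.08294492336774681
-0.06 -0.0168 0.0166 0.0915
-0.04 -0.0165 0.0171 0.0915
-0.02 -0.017 0.0169 0.0915
0.0 -0.0168 0.0166 0.0915
0.02 -0.0165 0.0171 0.0917
0.04 -0.017 0.0168 0.0919
slope x,y [-0.0038  0.0011] z 0.1026 (array([614.1,  79.3]), array([116.3, 294. ]), 1.8) 1563
slope x,y [-0.0057  0.0002] z 0.1028 (array([616.2,  79.2]), array([121.6, 293. ]), 1.3) 2263
```

View pics/scene26.png

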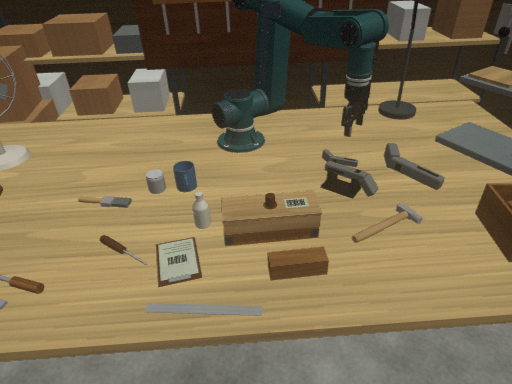

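View pics/w26.png

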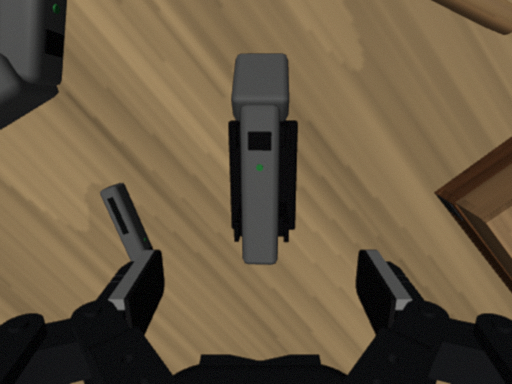

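```bash
python3 -c "
from h import *
print(sign_off())"
```

```text
the job is handed in; nothing more can be done
None
```

I scanned the job card, put both mill bodies in the box, closed it, scanned the lid code, returned the scanner to its rest, and handed the job in at about 91 s of 210. The hand-in gives no verdict, so what follows rests on my own measurements.

- **Scans:** I used the middle-sized scanner, the one in the rest. By my calculation the line of sight passed about 2 mm from each code. The scanner was held still for about 3 s on the card (range 0.17 m) and about 2.5 s on the lid (range 0.14 m).
- **Mill bodies:** Only two were on the bench. Both stood foot down in bores 1 and 3, about 5 mm or less from the bore centres in the pictures taken before closing. I did not measure how deep they sat after release. After closing, they were no longer in view.
- **Lid:** The top face is level at 103 mm, the same height as before. Its position is within about 2 mm of where it started, and it is square to within 1 degree.
- **Scanner:** It lies level in the rest, within a few mm of where it started.
- **Bystanders and robot:** No bystander shows any shift in the last picture, and the gripper is open and clear of everything.

**Disagreements:**
- Two fits of the held scanner's pitch differed by up to about 0.07 rad. For the lid scan I used the fit to the head, which matched the pitch expected from the grip. For the card scan I used a value between the two. That could shift the aim point by only a few mm, against the 20 mm allowed.
- The tool drifted up to 0.13 rad off vertical during fast moves. I corrected most of that before handling the lid and the mill bodies.

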